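Prise open the slide storage box

TASK

The orange-handled pry blade stands on edge in its white rest. Take it out, lay it down flat on the bench and let go, then take it up again with the blade level, slip the blade into the notch under the front edge of the slide box's blue lid, lever the lid off its spring catch and lift it with the blade until it stays standing well beyond half way to upright. Keep the hand itself off the lid, leave the three small cartons where they are, and finally lay the pry blade flat on the bench again and let go of it.

Things in the scene. Friction and masses are not known exactly. Their poses are not given: they have to be found in the camera images.
- pry_mid (a point): Centre of the orange handle of the loose pry blade. Own x: along the tool to the blade tip; y: thickness; z: width. Handle 110 mm long (x -55 to +55), 26 wide (z), 14 thick (y), its long edges fully rounded: alone it cannot stand on edge. At the start it stands on edge in the rest, this point 43 mm above the bench; lying flat (y up or down) 7 mm.
- pry_blade: The same pry blade, same origin and axes; about 80 g, 170 mm long, balancing about 15 mm ahead of the origin. Its steel blade runs from the handle to x = +115 mm, 16 mm wide, 3 mm thick (2 mm in the last 8 mm), in the middle of the handle's thickness.
- tool_rest: White fixed rest holding the pry blade on edge; origin at the centre of its underside, x along the tool. Base plate 120 x 54 x 6 mm; two slotted posts, 8 mm thick, 30 mm wide, at x = +42 and -42 mm; slot floor 30 mm and post top 46 mm above the bench, slot 16 mm wide. The handle is free between the posts (76 mm).
- slide_store: Grey fixed slide storage box, 100 mm (x) x 124 mm (y) x 84 mm high with its lid; origin at the centre of its underside. Its front, with the notch and a label holder, looks along its own -x. Hollow: the space behind the 7 mm front wall is free down to 60 mm above the bench.
- notch (a point): Centre of the mouth of the pry notch, on the outer face of the front wall, 50 mm in front of the box's origin, 74 mm above the bench; axes as the box's: the blade goes in along +x. 30 mm wide (y), 8 mm high: its sill (the fulcrum) is 70 mm and its roof (the lid's underside) 78 mm above the bench.
- hinge (a point): Middle of the lid's hinge line at the back of the box, 97 mm behind the front face and 81 mm above the bench; the line runs along the box's y.
- store_lid (a joint): Angle of the blue lid (rad): 0 shut, grows as the front edge rises, 1.7 wide open. A hidden spring catch holds it shut with about 9 N at the front edge and lets go when that edge has risen about 4 mm (0.04 rad); then it lifts with 1 to 2 N at the edge and its stiff hinge keeps it at any angle.
- lid_c (a point): Centre of the top of the blue lid (moves with it), 47 mm in front of the hinge line. Lid plate 100 x 124 x 6 mm; its front edge is flush with the front wall, 97 mm from the hinge line, its underside 3 mm below the hinge line when shut.
- slide_pack_c (a point): Centre of a loose red and white carton, 28 x 80 x 27 mm, a bystander.
- lens_tissue_c (a point): Centre of a loose flat green and white carton, 58 x 85 x 12 mm, a bystander.
- cover_glass_c (a point): Centre of a loose small blue and white carton, 50 x 56 x 22 mm, a bystander.

How it is judged:
On the way, in this order (a step that is already met when the one before it is completed fails the run):
1. the pry blade is lifted out of its rest (height (world z) of pry_mid above 0.07 m and contact force between the fingers and pry_blade above 0.5 N), for 0.1 s.
2. the pry blade lies flat on the bench, let go ((angle between pry_mid's own y axis and vertical below 0.15 rad or angle between pry_mid's own y axis and vertical above 2.99 rad) and height (world z) of pry_mid below 0.014 m and linear speed of pry_blade below 0.02 m/s and contact force between the fingers and pry_blade below 0.05 N), for 0.2 s.
3. the blade, held in the gripper, has sprung the lid off its catch and carries it (value of joint store_lid above 0.1 rad and contact force between pry_blade and store_lid above 0.2 N and contact force between the fingers and pry_blade above 0.5 N), for 0.1 s.
At the end, for the whole second after the job is handed in: The lid stands open by at least 0.79 rad (45 degrees) and still, and the pry blade lies flat on the bench, at rest (handle centre less than 14 mm above the bench, within 0.15 rad of flat) and let go (all of step 2 and value of joint store_lid above 0.79 rad and velocity of joint store_lid between -0.05 and 0.05 rad/s); the robot touches nothing.
It fails at once if the gripper or arm touches the lid (over 1 N) (contact force between any of the fingers, the arm and store_lid above 1 N).
It fails at once if the red and white carton is moved by more than 25 mm (distance of slide_pack_c from where it was at the start of the episode above 0.025 m).
It fails at once if the flat green and white carton is moved by more than 25 mm (distance of lens_tissue_c from where it was at the start of the episode above 0.025 m).
It fails at once if the small blue and white carton is moved by more than 25 mm (distance of cover_glass_c from where it was at the start of the episode above 0.025 m).
It also fails if it takes over 61 s, if anything falls off the work surface, if the arm or the gripper's body presses on something with over 40 N, if the wrist force passes 120 N, or if a joint passes its speed limit or range.

ROBOT

A 6-joint arm with a two-finger parallel gripper is mounted at the origin on a cart in front of the work surface, level with it; the furniture and walls round the work are solid. World frame = base frame: x ahead of the robot, y to its left, z up, the work surface at z = 0. Lengths are in m, angles in rad, forces in N, time in s.
With the tool pointing down it reaches from about 0.375 to 0.975 m from the base axis. Payload 3.8 kg.
Tool frame: the origin (TCP) lies at the very end of the fingers, on their centre line; the grasp point (between the pads) lies 19 mm behind it (bot.grip_point_offset is the distance from the TCP to the grasp point, in m); z points along the fingers, x is the direction in which the jaws open and shut, and the axes are right-handed (so a half turn about z gives the same grasp; the last joint's range is limited). The gripper opens to 85 mm and grips with 20 to 120 N. Pads are 22 mm wide; open, the fingers measure 114 mm over their backs; the gripper's body (76 mm by 85 mm) begins 54 mm behind the grasp point. The pads swing forward as they close: fully open they stand 13 mm farther back than shut.
Start: joints at [1.215, 0.264, 1.604, -0, 1.274, -0.037], TCP at [0.212, 0.641, 0.231] pointing down, gripper open.
Joint ranges: [-2.63, 2.63], [-0.94, 2.18], [0.31, 2.57], [-1.31, 4.45], [0, 2.66], [-2.55, 2.55]. Speed limits (rad/s): [2.57, 2.57, 3.14, 3.14, 3.14, 3.14].

INTERFACE

Orientations are given as a rotation vector (axis times angle).
In Python, from workcell import bot, read_camera gives the robot as it stands.
- The arm moves only by the tool arm_command, never from a script. Its argument "rows" is a list of rows, each an object with "delta_rot": the turn, a rotation vector about the tool's x, y, z in rad, a list of three; "xyz": the shift along the tool's x, y, z in m, a list of three; "gripper": the finger opening in m, from 0 to 0.0854. A call has 1 to 12 rows; each row shifts and turns the commanded pose from where the row before left it, along the tool's axes as they then stand; what a row does not reach is not made up. A row lasts 1/10 s, in which the tool goes at most 50 mm and 8.59 degrees, less where a joint would pass 70% of its speed; a pose out of reach is approached as far as the arm can. A call is refused whole if a number of a shift passes 0.05 or a number of a turn 0.15, either way. A call with a gripper value outside its range is refused whole. The fingers move at their own pace and stop on an object; "force" is the grip in N (left out, the last holds). Time passes only in rows, so rows that do not move let the fingers close. It gives the time, the measured TCP pose, the force and the opening at its end, in the units of the state.
- bot.read_state(): the state, without advancing time (a new reading comes with each control period).
- read_camera(name): name is "scene" or "top"; returns a dict with "pixels" (420x560x3 uint8, red, green, blue), "range_z" (420x560 float32, m along the optical axis (not along the pixel's ray), 0 where there is no reading), "intrinsics" (3x3 intrinsics, pixels), "dist_coeffs" ([k1, k2, p1, p2, k3] as OpenCV has them; the pictures are not rectified), "camera_from_world" (4x4, takes a point from world to camera coordinates). Camera axes: x right, y up, looking along -z (the intrinsics and any distortion apply to the point x, -y, -z); pixel columns grow to the right and rows downward; lengths in m; the calibration is good to about 2 mm. A picture is of the moment at which its call begins.
- bot.finish_job(): hands the job in, once; it reports no verdict.
The state is a dict: "time": time; "q": joint angles; "joint_vel": joint speeds; "joint_torque": joint torques, N m; "tool_pos": TCP position; "tcp_rot": TCP orientation; "wrist_force": force on the tool from outside, world axes, zero at the start; "torque": the same for the moment, N m; "width": opening from 0.0 (shut) to 1.0 (fully open).
Only numpy, scipy, OpenCV 4.12 (cv2) and the standard library are available. Lean on these libraries where they do the work, as an engineer would, in place of code of your own. Each camera call takes 0.05 s, during which the arm holds its last target.

## Working session

There is one attempt and no reset: what is moved stays moved. The work goes in short steps, Python scripts to look and compute and a tool call to move; the robot and the scene stay as the last step left them, time stands still between calls to the robot, and variables do not carry over. Pictures are saved under pics/ and viewed, and the job is handed in when it is done.

Besides the shell and the picture viewer there is one more tool, called after ">>>" in YAML: its name, and indented under it one key for each argument. arm_command: Moves the arm, as the interface text tells. Its arguments: {"type":"object","properties":{"rows":{"type":"array","items":{"type":"object","properties":{"delta_rot":{"type":"array","items":{"type":"number"}},"xyz":{"type":"array","items":{"type":"number"}},"gripper":{"type":"number"}}}},"force":{"type":"number"}},"required":["rows"]}

```bash
mkdir -p pics; ls; cat > h.py <<'E'
import numpy as np, cv2
from workcell import bot, read_camera
from scipy.spatial.transform import Rotation as R
def snap(name,fn):
    c=read_camera(name); cv2.imwrite('pics/'+fn,cv2.cvtColor(c['pixels'],cv2.COLOR_RGB2BGR)); np.savez('pics/'+fn+'.npz',**{k:np.array(v) for k,v in c.items()}); return c
def load(fn): return dict(np.load('pics/'+fn+'.npz'))
def px2w(c,uv,d=None):
    uv=np.array(uv,float).reshape(-1,2)
    n=cv2.undistortPoints(uv.reshape(-1,1,2),c['intrinsics'],c['dist_coeffs']).reshape(-1,2)
    T=np.linalg.inv(c['camera_from_world']); out=[]
    for (u,v),(x,y) in zip(uv,n):
        dd=c['range_z'][int(round(v)),int(round(u))] if d is None else d
        out.append((T@[x*dd,-y*dd,-dd,1])[:3])
    return np.array(out)
def px2plane(c,uv,z):
    uv=np.array(uv,float).reshape(-1,2)
    a=px2w(c,uv,0.3);b=px2w(c,uv,1.0)
    t=(z-a[:,2])/(b[:,2]-a[:,2]); return a+(b-a)*t[:,None]
def w2px(c,P):
    P=np.array(P,float).reshape(-1,3); M=c['camera_from_world']; Q=(M[:3,:3]@P.T).T+M[:3,3]
    Q=Q*[1,-1,-1]
    return cv2.projectPoints(Q.reshape(-1,1,3),np.zeros(3),np.zeros(3),c['intrinsics'],c['dist_coeffs'])[0].reshape(-1,2)
def cloud(c):
    H,W=c['range_z'].shape; u,v=np.meshgrid(np.arange(W),np.arange(H))
    n=cv2.undistortPoints(np.stack([u,v],-1).reshape(-1,1,2).astype(float),c['intrinsics'],c['dist_coeffs']).reshape(-1,2)
    d=c['range_z'].reshape(-1); Q=np.stack([n[:,0]*d,-n[:,1]*d,-d,np.ones_like(d)],0)
    P=(np.linalg.inv(c['camera_from_world'])@Q)[:3].T.reshape(H,W,3); P[c['range_z']==0]=np.nan; return P
E
python3 - <<'E'
from h import *
for n in('scene','top'):
    c=snap(n,n+'0.png'); print(n,np.linalg.inv(c['camera_from_world'])[:3,3].round(3),c['intrinsics'][0,0])
print(bot.read_state(),bot.grip_point_offset)
E
```

```text
pics
scene [-0.033 -0.638  0.881] 394.53266664531753
top [ 0.406 -0.019  1.028] 388.53456906523024
{'time': 0.1, 'q': array([ 1.21510745e+00,  2.64700081e-01,  1.60524932e+00,  1.22446427e-05,
        1.27371621e+00, -3.68662122e-02]), 'joint_vel': array([-0.00169585,  0.00025205, -0.00363233, -0.00119943, -0.00063225,
       -0.00075792]), 'joint_torque': array([-3.49401271e-04, -5.16701353e+01, -3.68590665e+01, -1.35781047e-04,
        6.17129277e-03, -1.03046335e-05]), 'tool_pos': array([0.21132035, 0.64036191, 0.23006512]), 'tcp_rot': array([ 2.54497746,  1.83997616, -0.00271652]), 'wrist_force': array([-0.26435977,  0.5810603 , -0.24201346]), 'torque': array([-0.00889715,  0.02954209,  0.03823482]), 'width': 0.9980922059077263} 0.0187
```

View pics/scene0.png

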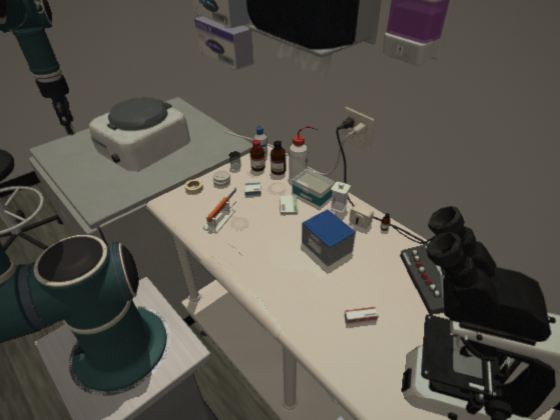

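View pics/top0.png

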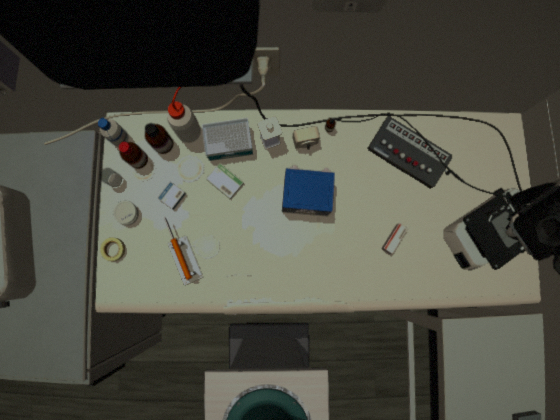

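```bash
python3 - <<'E'
from h import *
a=cv2.imread('pics/top0.png'); b=cv2.imread('pics/scene0.png')
cv2.imwrite('pics/c1.png',cv2.resize(a[150:300,90:290],None,fx=4,fy=4,interpolation=2))
cv2.imwrite('pics/c2.png',cv2.resize(a[150:230,265:350],None,fx=7,fy=7,interpolation=2))
cv2.imwrite('pics/c3.png',cv2.resize(b[120:280,170:370],None,fx=4,fy=3.7,interpolation=2))
c=load('top0.png');s=load('scene0.png')
P=cloud(c)
for uv in [(308,192),(270,230),(285,172),(334,175),(331,213),(284,210),(395,238),(225,182),(172,195),(181,258)]:
    print(uv,P[uv[1],uv[0]].round(3))
E
```

```text
(308, 192) [ 0.598 -0.11   0.086]
(270, 230) [ 0.514 -0.015  0.001]
(285, 172) [ 0.651 -0.054  0.08 ]
(334, 175) [ 0.641 -0.176  0.088]
(331, 213) [ 0.557 -0.178  0.004]
(284, 210) [ 0.561 -0.051  0.04 ]
(395, 238) [ 0.486 -0.341  0.029]
(225, 182) [0.642 0.105 0.015]
(172, 195) [0.606 0.243 0.026]
(181, 258) [0.439 0.208 0.057]
```

View pics/c1.png

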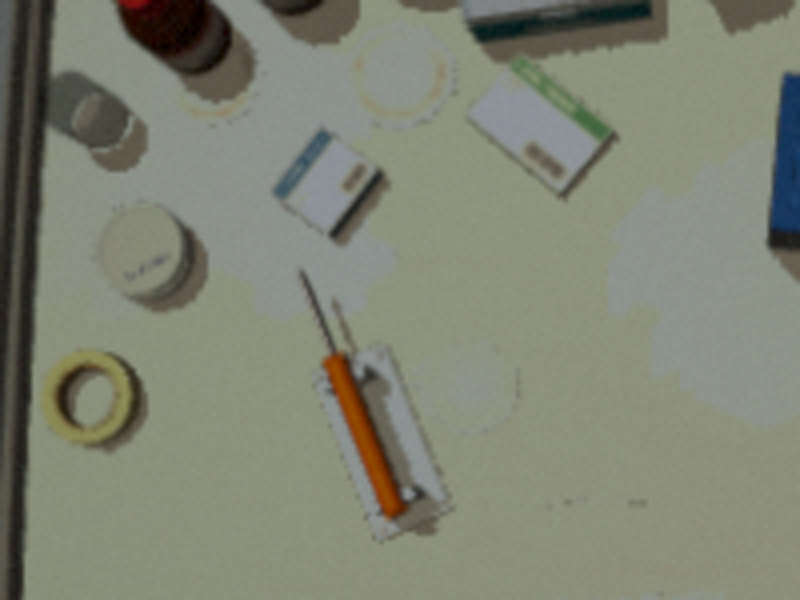

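View pics/c2.png

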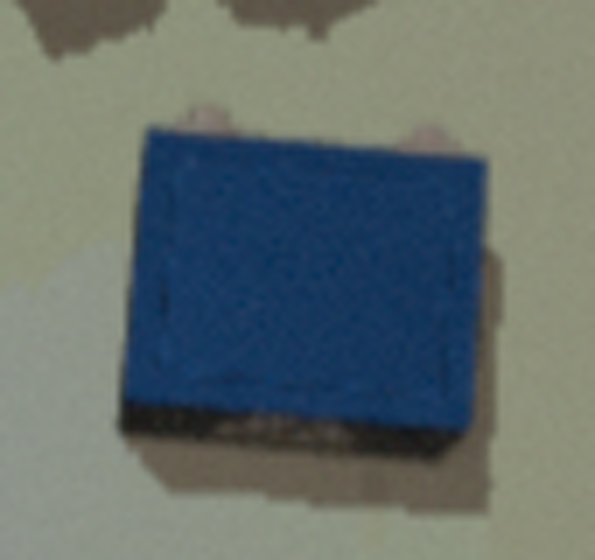

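View pics/c3.png

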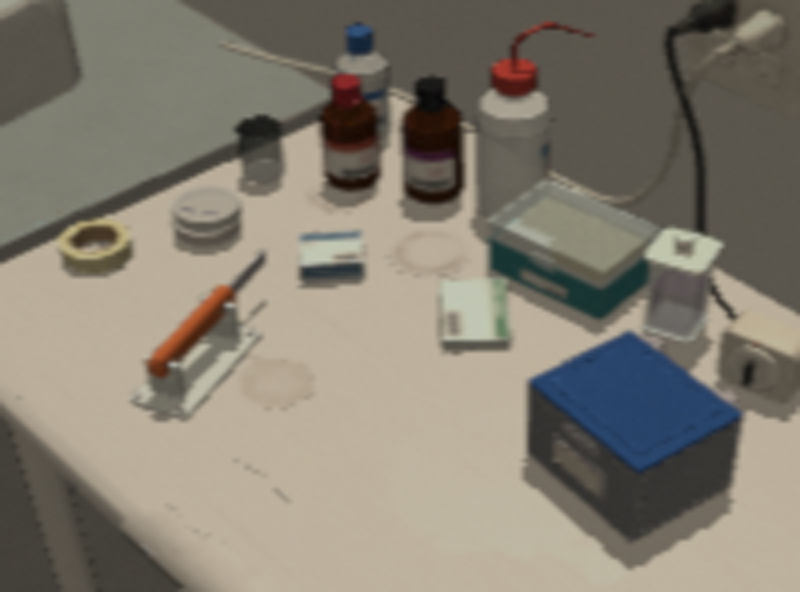

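```bash
python3 - <<'E'
from h import *
c=load('top0.png');s=load('scene0.png')
def q(o,f,pts): return np.array([(o[0]+p[0]/f[0],o[1]+p[1]/f[1]) for p in pts])-0.0
L=px2plane(c,q((265,150),(7,7),[(150,130),(485,157),(468,430),(125,403)])-0.5+0.07,0.084)
print(L.round(4),L.mean(0)); 
for i in range(4): print(np.linalg.norm(L[i]-L[(i+1)%4]))
print('yaw',np.degrees([np.arctan2(*(L[0]-L[3])[[1,0]]),np.arctan2(*(L[1]-L[2])[[1,0]]), np.arctan2(*(L[0]-L[1])[[1,0]])-np.pi/2]))
S=px2plane(s,q((170,120),(4,3.7),[(630,335),(740,410),(638,468),(530,382)])-0.4,0.084); print('scene',S.round(4),S.mean(0))
# tool from scene/top depth: orange mask
for n,k in((c,'top'),(s,'scene')):
    im=n['pixels'].astype(int); m=(im[...,0]>120)&(im[...,0]-im[...,2]>80)&(im[...,1]<im[...,0]*0.6)
    lab=cv2.connectedComponentsWithStats(m.astype(np.uint8))
    for i in range(1,lab[0]):
        if lab[2][i][4]>30: 
            P=cloud(n)[lab[1]==i]; P=P[P[:,2]>0.03]
            print(k,lab[2][i],lab[3][i], P.mean(0), P.min(0),P.max(0))
            X=P[P[:,2]>0.048] if k=='top' else P
            u=np.linalg.svd(X[:,:2]-X[:,:2].mean(0))[2][0]; t=(X[:,:2]-X[:,:2].mean(0))@u; print(u,np.degrees(np.arctan2(u[1],u[0])),t.min(),t.max(), X[:,:2].mean(0)+u*(t.min()+t.max())/2)
T=px2plane(c,q((90,150),(4,4),[(335,358),(395,515)])-0.4,0.054); print('tool',T,T.mean(0),np.linalg.norm(T[0]-T[1]), np.degrees(np.arctan2(*(T[0]-T[1])[[1,0]])))
tip=px2plane(c,q((90,150),(4,4),[(302,270)])-0.4,0.051); print('tip',tip)
# rest base corners
B=px2plane(c,q((90,150),(4,4),[(313,378),(382,342),(452,508),(378,540)])-0.4,0.006); print('rest',B,B.mean(0))
E
```

```text
[[ 0.6601 -0.0563  0.084 ]
 [ 0.6495 -0.1765  0.084 ]
 [ 0.5504 -0.167   0.084 ]
 [ 0.5611 -0.0461  0.084 ]] [ 0.60527352 -0.11148913  0.084     ]
0.12068761448748473
0.09955229798105633
0.12144283624995299
0.09953377121479501
yaw [-5.92598949 -5.49114284 -5.05199585]
scene [[ 0.6559 -0.0574  0.084 ]
 [ 0.6501 -0.171   0.084 ]
 [ 0.5514 -0.1635  0.084 ]
 [ 0.5613 -0.0461  0.084 ]] [ 0.60467579 -0.10950258  0.084     ]
top [175 102   6   7  31] [177.35483871 104.70967742] [0.79935999 0.20411759 0.15996093] [0.79054821 0.1969121  0.15705353] [0.80779201 0.2108969  0.16664612]
[-0.89888682 -0.43818088] -154.01212824033453 -0.010549993348142533 0.00864224683547427 [0.80021741 0.20453556]
top [168 104  15  12  85] [173.44705882 110.94117647] [0.78375082 0.21296126 0.15959848] [0.77189865 0.19218245 0.15615487] [0.80249539 0.22636723 0.16361304]
[-0.4441332  -0.89596077] -116.3678943236157 -0.016440586784008275 0.01800728251298246 [0.78340291 0.21225941]
top [121 143   7   8  35] [124.17142857 146.71428571] [0.71099177 0.34446524 0.11688674] [0.70152938 0.33595945 0.11435339] [0.72091864 0
[... 355 characters left out ...]
95038 0.052492275419721256 [0.43887807 0.21129964]
scene [208 198  20  20  66] [217.22727273 207.40909091] [0.43446055 0.20811047 0.05614092] [0.38752619 0.18888264 0.05028388] [0.48648089 0.22925856 0.06061054]
[-0.92457089 -0.38101007] -157.60373731327647 -0.05587918704874546 0.050000312317773035 [0.43717827 0.20923043]
tool [[0.48696043 0.22914023 0.054     ]
 [0.38887813 0.18926433 0.054     ]] [0.43791928 0.20920228 0.054     ] 0.10587834782698861 22.12447483293972
tip [[0.54357432 0.25276648 0.051     ]]
rest [[0.47781027 0.2557716  0.006     ]
 [0.50138329 0.21019763 0.006     ]
 [0.39245207 0.16217358 0.006     ]
 [0.37192015 0.21047924 0.006     ]] [0.43589144 0.20965551 0.006     ]
```

```bash
cat >> h.py <<'E'
def go(pos,yaw=None,pitch=0.0):
    """delta to target TCP pos; tool y axis along blade yaw (mod pi), down; print tool-frame shift & rotvec"""
    s=bot.read_state(); Rc=R.from_rotvec(s['tcp_rot']); p=s['tool_pos']
    print('t',round(s['time'],2),'p',p.round(4),'w',round(s['width']*85.4,1),'F',s['wrist_force'].round(1),'q',s['q'].round(2))
    d=np.array(pos)-p
    print('shift in current tool axes',Rc.inv().apply(d).round(4), 'world',d.round(4))
    if yaw is not None:
        best=None
        for k in (0,np.pi):
            y=np.array([np.cos(yaw+k),np.sin(yaw+k),0]); z=np.array([0,0,-1.]); M=np.stack([np.cross(y,z),y,z],1)
            Rt=R.from_matrix(M)
            rv=(Rc.inv()*Rt).as_rotvec()
            if best is None or np.linalg.norm(rv)<np.linalg.norm(best[0]): best=(rv,Rt,k)
        print('turn',best[0].round(4),'flip',best[2],'shift after turn',best[1].inv().apply(d).round(4))
E
python3 - <<'E'
from h import *
s=bot.read_state(); print(R.from_rotvec(s['tcp_rot']).as_matrix().round(3))
go((.438,.210,.12),0.392)
go((.438,.210,.12),-0.094)
E
```

```text
[[ 0.313  0.95  -0.001]
 [ 0.95  -0.313 -0.002]
 [-0.002 -0.    -1.   ]]
t 0.1 p [0.2113 0.6404 0.2301] w 85.2 F [-0.3  0.6 -0.2] q [ 1.22  0.26  1.61  0.    1.27 -0.04]
shift in current tool axes [-0.3374  0.3502  0.1107] world [ 0.2267 -0.4304 -0.1101]
turn [-0.0008  0.002  -0.7108] flip 0 shift after turn [-0.4843  0.0451  0.1101]
t 0.1 p [0.2113 0.6404 0.2301] w 85.2 F [-0.3  0.6 -0.2] q [ 1.22  0.26  1.61  0.    1.27 -0.04]
shift in current tool axes [-0.3374  0.3502  0.1107] world [ 0.2267 -0.4304 -0.1101]
turn [-0.0003  0.0021 -0.2248] flip 0 shift after turn [-0.4072  0.2661  0.1101]
```

>>> arm_command:
  rows:
    - {"xyz": [-0.028,0.029,0.005]}
    - {"xyz": [-0.028,0.029,0.005]}
    - {"xyz": [-0.028,0.029,0.005]}
    - {"xyz": [-0.028,0.029,0.005]}
    - {"xyz": [-0.028,0.029,0.005]}
    - {"xyz": [-0.028,0.029,0.005]}
    - {"xyz": [-0.028,0.029,0.005]}
    - {"xyz": [-0.028,0.029,0.005]}
    - {"xyz": [-0.028,0.029,0.005]}
    - {"xyz": [-0.028,0.029,0.005]}
    - {"xyz": [-0.028,0.029,0.005]}
    - {"xyz": [-0.028,0.029,0.005]}

```text
invalid input
```

>>> arm_command:
  rows:
    - {"delta_rot": [0,0,-0.12]}
    - {"delta_rot": [0,0,-0.12]}
    - {"delta_rot": [0,0,-0.12]}
    - {"delta_rot": [0,0,-0.12]}
    - {"delta_rot": [0,0,-0.12]}
    - {"delta_rot": [0,0,-0.11]}
    - {}

```text
invalid input
```

```bash
python3 - <<'E'
from h import *
go((.438,.210,.12),0.392)
s=snap('scene','s1.png');t=snap('top','t1.png')
cv2.imwrite('pics/c4.png',np.hstack([cv2.resize(cv2.imread('pics/s1.png')[150:250,150:270],None,fx=3,fy=3),cv2.resize(cv2.imread('pics/t1.png')[180:280,120:240],None,fx=3,fy=3)]))
E
```

```text
t 0.1 p [0.2113 0.6404 0.2301] w 85.2 F [-0.3  0.6 -0.2] q [ 1.22  0.26  1.61  0.    1.27 -0.04]
shift in current tool axes [-0.3374  0.3502  0.1107] world [ 0.2267 -0.4304 -0.1101]
turn [-0.0008  0.002  -0.7108] flip 0 shift after turn [-0.4843  0.0451  0.1101]
```

View pics/c4.png

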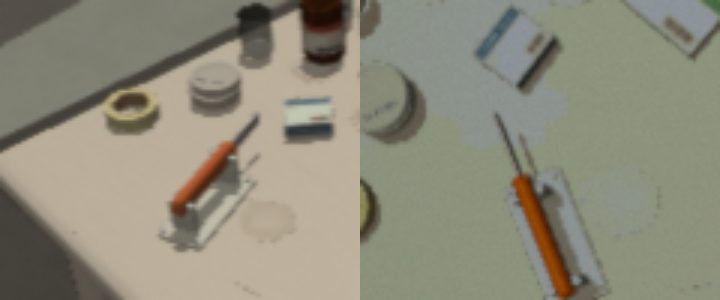

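Moves were refused (all fields must be given); the picture shows the scene unchanged.

>>> arm_command:
  rows:
    - {"xyz": [-0.028,0.029,0.005],"delta_rot": [0,0,0],"gripper": 0.085}
    - {"xyz": [-0.028,0.029,0.005],"delta_rot": [0,0,0],"gripper": 0.085}
    - {"xyz": [-0.028,0.029,0.005],"delta_rot": [0,0,0],"gripper": 0.085}
    - {"xyz": [-0.028,0.029,0.005],"delta_rot": [0,0,0],"gripper": 0.085}
    - {"xyz": [-0.028,0.029,0.005],"delta_rot": [0,0,0],"gripper": 0.085}
    - {"xyz": [-0.028,0.029,0.005],"delta_rot": [0,0,0],"gripper": 0.085}
    - {"xyz": [-0.028,0.029,0.005],"delta_rot": [0,0,0],"gripper": 0.085}
    - {"xyz": [-0.028,0.029,0.005],"delta_rot": [0,0,0],"gripper": 0.085}
    - {"xyz": [-0.028,0.029,0.005],"delta_rot": [0,0,0],"gripper": 0.085}
    - {"xyz": [-0.028,0.029,0.005],"delta_rot": [0,0,0],"gripper": 0.085}
    - {"xyz": [-0.028,0.029,0.005],"delta_rot": [0,0,0],"gripper": 0.085}
    - {"xyz": [-0.028,0.029,0.005],"delta_rot": [0,0,0],"gripper": 0.085}

```text
time: 1.4
tool_pos: [0.4371, 0.2113, 0.1712]
tcp_rot: [2.546, 1.841, 0.001]
wrist_force: [-0.1, 0.0, 0.5]
width: 0.999
```

>>> arm_command:
  rows:
    - {"xyz": [0,0,0],"delta_rot": [0,0,-0.12],"gripper": 0.085}
    - {"xyz": [0,0,0],"delta_rot": [0,0,-0.12],"gripper": 0.085}
    - {"xyz": [0,0,0],"delta_rot": [0,0,-0.12],"gripper": 0.085}
    - {"xyz": [0,0,0],"delta_rot": [0,0,-0.12],"gripper": 0.085}
    - {"xyz": [0,0,0],"delta_rot": [0,0,-0.12],"gripper": 0.085}
    - {"xyz": [0,0,0],"delta_rot": [0,0,-0.11],"gripper": 0.085}
    - {"xyz": [0,0,0],"delta_rot": [0,0,0],"gripper": 0.085}

```text
time: 2.1
tool_pos: [0.4366, 0.2128, 0.1712]
tcp_rot: [-1.747, -2.611, 0.0]
wrist_force: [0.3, 0.3, -0.4]
width: 0.996
```

```bash
python3 - <<'E'
from h import *
go((.438,.210,.034),0.392)
s=snap('scene','s1.png');t=snap('top','t1.png')
cv2.imwrite('pics/c5.png',np.hstack([cv2.resize(cv2.imread('pics/s1.png')[130:250,150:270],None,fx=3,fy=3),cv2.resize(cv2.imread('pics/t1.png')[180:300,120:240],None,fx=3,fy=3)]))
E
```

```text
t 2.1 p [0.4366 0.2128 0.1712] w 85.1 F [ 0.3  0.3 -0.4] q [ 0.4  -0.05  2.06  0.    1.13 -1.56]
shift in current tool axes [-0.0031  0.0003  0.1372] world [ 0.0014 -0.0028 -0.1372]
turn [-0.0002 -0.     -0.0005] flip 0 shift after turn [-0.0031  0.0003  0.1372]
```

View pics/c5.png

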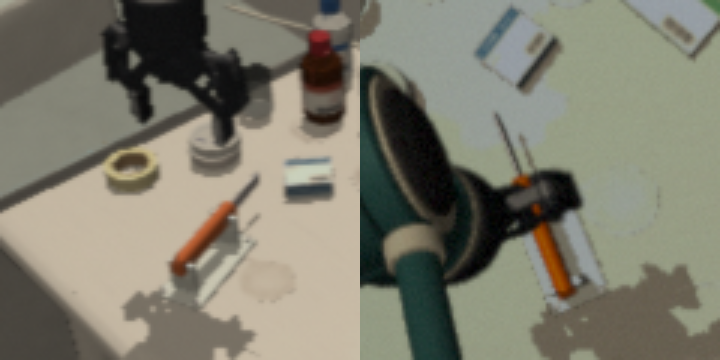

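>>> arm_command:
  rows:
    - {"xyz": [-0.003,0,0.027],"delta_rot": [0,0,0],"gripper": 0.085}
    - {"xyz": [0,0,0.03],"delta_rot": [0,0,0],"gripper": 0.085}
    - {"xyz": [0,0,0.03],"delta_rot": [0,0,0],"gripper": 0.085}
    - {"xyz": [0,0,0.03],"delta_rot": [0,0,0],"gripper": 0.085}
    - {"xyz": [0,0,0.02],"delta_rot": [0,0,0],"gripper": 0.06}
    - {"xyz": [0,0,0],"delta_rot": [0,0,0],"gripper": 0.04}

```text
time: 2.8
tool_pos: [0.4348, 0.2088, 0.0311]
tcp_rot: [-1.748, -2.606, 0.009]
wrist_force: [0.3, 0.2, 0.6]
width: 0.685
```

```bash
python3 - <<'E'
from h import *
go((.438,.210,.034),0.392)
s=snap('scene','s1.png');t=snap('top','t1.png')
cv2.imwrite('pics/c6.png',np.hstack([cv2.resize(cv2.imread('pics/s1.png')[150:250,160:260],None,fx=4,fy=4),cv2.resize(cv2.imread('pics/t1.png')[200:300,130:230],None,fx=4,fy=4)]))
E
```

```text
t 2.8 p [0.4348 0.2088 0.0311] w 58.5 F [0.3 0.2 0.6] q [ 0.4   0.13  2.18  0.    0.84 -1.56]
shift in current tool axes [-0.0001  0.0034 -0.0029] world [0.0032 0.0012 0.0029]
turn [-0.0071  0.     -0.0026] flip 0 shift after turn [-0.0001  0.0034 -0.0029]
```

View pics/c6.png

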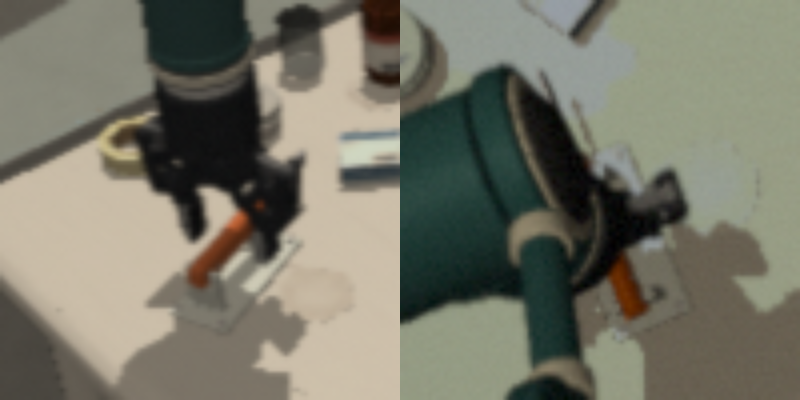

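>>> arm_command:
  rows:
    - {"xyz": [0,0.003,-0.001],"delta_rot": [0,0,0],"gripper": 0.03}
    - {"xyz": [0,0,0],"delta_rot": [0,0,0],"gripper": 0.02}
    - {"xyz": [0,0,0],"delta_rot": [0,0,0],"gripper": 0.005}
    - {"xyz": [0,0,0],"delta_rot": [0,0,0],"gripper": 0.005}
    - {"xyz": [0,0,0],"delta_rot": [0,0,0],"gripper": 0.005}
    - {"xyz": [0,0,0],"delta_rot": [0,0,0],"gripper": 0.005}
  force: 60

```text
time: 3.5
tool_pos: [0.4422, 0.2124, 0.0372]
tcp_rot: [1.747, 2.609, 0.006]
wrist_force: [-0.4, 2.4, 6.1]
width: 0.146
```

>>> arm_command:
  rows:
    - {"xyz": [0,0,-0.01],"delta_rot": [0,0,0],"gripper": 0.005}
    - {"xyz": [0,0,-0.02],"delta_rot": [0,0,0],"gripper": 0.005}
    - {"xyz": [0,0,-0.02],"delta_rot": [0,0,0],"gripper": 0.005}
    - {"xyz": [0,0,-0.02],"delta_rot": [0,0,0],"gripper": 0.005}
    - {"xyz": [0,0,-0.02],"delta_rot": [0,0,0],"gripper": 0.005}
    - {"xyz": [0,0,0],"delta_rot": [0,0,0],"gripper": 0.005}

```text
time: 4.1
tool_pos: [0.4429, 0.2119, 0.1288]
tcp_rot: [1.745, 2.608, 0.008]
wrist_force: [0.3, -0.1, 0.5]
width: 0.143
```

```bash
python3 - <<'E'
from h import *
go((.44,.055,.06),-0.094)
s=snap('scene','s1.png');t=snap('top','t1.png')
cv2.imwrite('pics/c7.png',np.hstack([cv2.resize(cv2.imread('pics/s1.png')[120:240,150:270],None,fx=3.3,fy=3.3),cv2.resize(cv2.imread('pics/t1.png')[180:300,120:240],None,fx=3.3,fy=3.3)]))
E
```

```text
t 4.1 p [0.4429 0.2119 0.1288] w 12.2 F [ 0.3 -0.1  0.5] q [ 0.4   0.    2.1  -0.    1.03 -1.57]
shift in current tool axes [-0.1439 -0.0629  0.0684] world [-0.0029 -0.1569 -0.0688]
turn [ 0.0063 -0.0011  0.4852] flip 0 shift after turn [-0.1565  0.0119  0.0688]
```

View pics/c7.png

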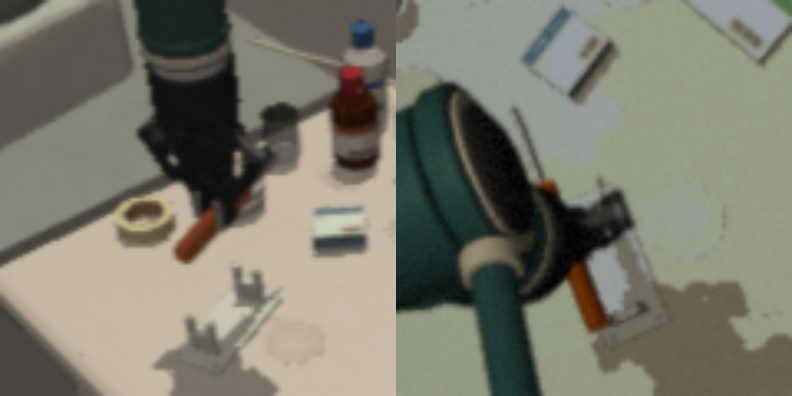

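>>> arm_command:
  rows:
    - {"xyz": [-0.024,-0.0105,0],"delta_rot": [0,0,0],"gripper": 0.005}
    - {"xyz": [-0.024,-0.0105,0],"delta_rot": [0,0,0],"gripper": 0.005}
    - {"xyz": [-0.024,-0.0105,0],"delta_rot": [0,0,0],"gripper": 0.005}
    - {"xyz": [-0.024,-0.0105,0],"delta_rot": [0,0,0],"gripper": 0.005}
    - {"xyz": [-0.024,-0.0105,0],"delta_rot": [0,0,0],"gripper": 0.005}
    - {"xyz": [-0.024,-0.0105,0],"delta_rot": [0,0,0],"gripper": 0.005}
    - {"xyz": [0,0,0.012],"delta_rot": [0,0,0.1],"gripper": 0.005}
    - {"xyz": [0,0,0.012],"delta_rot": [0,0,0.1],"gripper": 0.005}
    - {"xyz": [0,0,0.012],"delta_rot": [0,0,0.1],"gripper": 0.005}
    - {"xyz": [0,0,0.012],"delta_rot": [0,0,0.1],"gripper": 0.005}
    - {"xyz": [0,0,0.01],"delta_rot": [0,0,0.085],"gripper": 0.005}
    - {"xyz": [0,0,0],"delta_rot": [0,0,0],"gripper": 0.005}

```text
time: 5.4
tool_pos: [0.4342, 0.0538, 0.0643]
tcp_rot: [-2.321, -2.112, 0.008]
wrist_force: [-0.4, -0.5, -0.1]
width: 0.142
```

```bash
python3 - <<'E'
from h import *
go((.44,.055,.008),-0.094)
s=snap('scene','s1.png');t=snap('top','t1.png')
cv2.imwrite('pics/c8.png',np.hstack([cv2.resize(cv2.imread('pics/s1.png')[140:260,190:310],None,fx=3.3,fy=3.3),cv2.resize(cv2.imread('pics/t1.png')[180:300,190:310],None,fx=3.3,fy=3.3)]))
E
```

```text
t 5.4 p [0.4342 0.0538 0.0643] w 12.2 F [-0.4 -0.5 -0.1] q [ 0.07 -0.01  2.25 -0.    0.91 -1.41]
shift in current tool axes [0.0019 0.006  0.0563] world [ 0.0058  0.0012 -0.0563]
turn [-0.0064  0.0012 -0.0001] flip 0 shift after turn [0.0018 0.0056 0.0563]
```

View pics/c8.png

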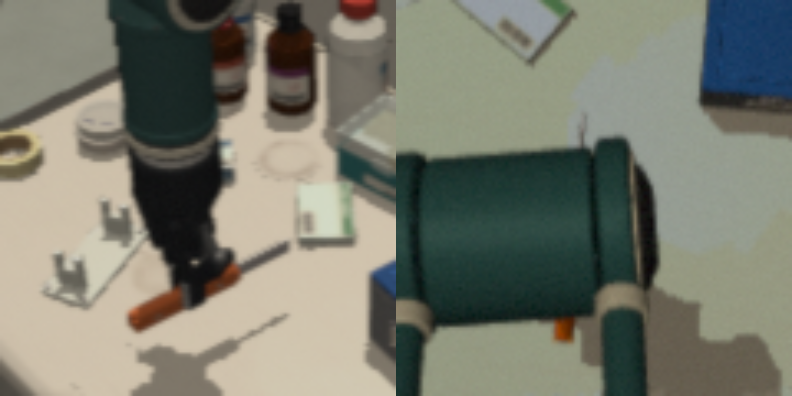

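>>> arm_command:
  rows:
    - {"xyz": [0,0,0.02],"delta_rot": [0,0,0],"gripper": 0.005}
    - {"xyz": [0,0,0.02],"delta_rot": [0,0,0],"gripper": 0.005}
    - {"xyz": [0,0,0.01],"delta_rot": [0,0,0],"gripper": 0.005}
    - {"xyz": [0,0,0.003],"delta_rot": [0,0,0],"gripper": 0.005}
    - {"xyz": [0,0,0.002],"delta_rot": [0,0,0],"gripper": 0.005}
    - {"xyz": [0,0,0],"delta_rot": [0,0,0],"gripper": 0.005}

```text
time: 6.1
tool_pos: [0.4379, 0.0541, 0.0128]
tcp_rot: [2.322, 2.115, 0.001]
wrist_force: [0.7, -0.7, -0.6]
width: 0.143
```

>>> arm_command:
  rows:
    - {"xyz": [0,0,0.003],"delta_rot": [0,0,0],"gripper": 0.005}
    - {"xyz": [0,0,0],"delta_rot": [0,0,0],"gripper": 0.005}

```text
time: 6.3
tool_pos: [0.4376, 0.0541, 0.0096]
tcp_rot: [2.323, 2.115, 0.001]
wrist_force: [-0.3, 1.6, -0.7]
width: 0.147
```

```bash
python3 - <<'E'
from h import *
go((.44,.055,.008),-0.094)
E
```

```text
t 6.3 p [0.4376 0.0541 0.0096] w 12.6 F [-0.3  1.6 -0.7] q [ 0.07  0.09  2.28 -0.    0.78 -1.41]
shift in current tool axes [0.0011 0.0023 0.0016] world [ 0.0024  0.0009 -0.0016]
turn [ 0.0007 -0.0001  0.0003] flip 0 shift after turn [0.0011 0.0023 0.0016]
```

>>> arm_command:
  rows:
    - {"xyz": [0,0,0.002],"delta_rot": [0,0,0],"gripper": 0.005}
    - {"xyz": [0,0,0],"delta_rot": [0,0,0],"gripper": 0.005}

```text
time: 6.5
tool_pos: [0.4376, 0.0541, 0.0074]
tcp_rot: [2.323, 2.115, 0.001]
wrist_force: [0.9, -0.2, -0.1]
width: 0.143
```

>>> arm_command:
  rows:
    - {"xyz": [0,0,0],"delta_rot": [0,0,0],"gripper": 0.03}
    - {"xyz": [0,0,0],"delta_rot": [0,0,0],"gripper": 0.05}
    - {"xyz": [0,0,0],"delta_rot": [0,0,0],"gripper": 0.085}
    - {"xyz": [0,0,0],"delta_rot": [0,0,0],"gripper": 0.085}
    - {"xyz": [0,0,0],"delta_rot": [0,0,0],"gripper": 0.085}
    - {"xyz": [0,0,0],"delta_rot": [0,0,0],"gripper": 0.085}
    - {"xyz": [0,0,-0.01],"delta_rot": [0,0,0],"gripper": 0.085}
    - {"xyz": [0,0,-0.03],"delta_rot": [0,0,0],"gripper": 0.085}
    - {"xyz": [0,0,-0.04],"delta_rot": [0,0,0],"gripper": 0.085}
    - {"xyz": [0,0,-0.04],"delta_rot": [0,0,0],"gripper": 0.085}
    - {"xyz": [0,0,0],"delta_rot": [0,0,0],"gripper": 0.085}

```text
time: 7.6
tool_pos: [0.4424, 0.0544, 0.1342]
tcp_rot: [2.317, 2.11, 0.016]
wrist_force: [1.0, -0.4, 0.7]
width: 0.997
```

```bash
python3 - <<'E'
from h import *
go((.44,.055,.12),-0.094)
s=snap('scene','s1.png');t=snap('top','t1.png')
cv2.imwrite('pics/c9.png',np.hstack([cv2.resize(cv2.imread('pics/s1.png')[140:260,190:310],None,fx=3.3,fy=3.3),cv2.resize(cv2.imread('pics/t1.png')[180:300,190:310],None,fx=3.3,fy=3.3)]))
E
```

```text
t 7.6 p [0.4424 0.0544 0.1342] w 85.1 F [ 1.  -0.4  0.7] q [ 0.07 -0.1   2.19  0.    1.04 -1.41]
shift in current tool axes [ 0.0003 -0.0026  0.0142] world [-0.0024  0.0006 -0.0142]
turn [ 0.0126 -0.002   0.0002] flip 0 shift after turn [ 0.0003 -0.0024  0.0142]
```

View pics/c9.png

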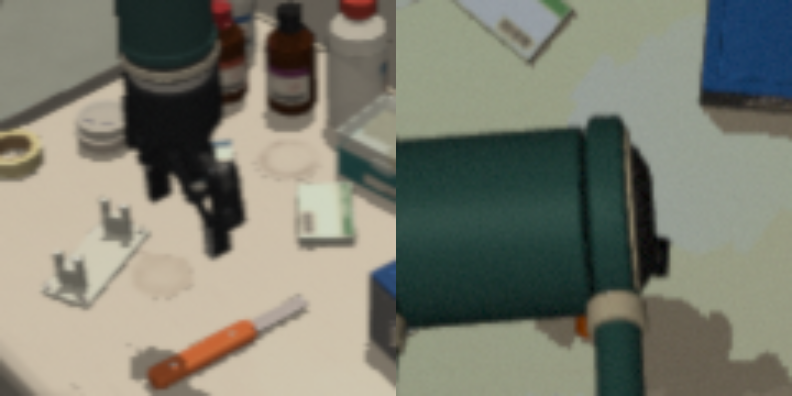

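```bash
python3 - <<'E'
from h import *
n=load('s1.png')
im=n['pixels'].astype(int); m=(im[...,0]>110)&(im[...,0]-im[...,2]>70)&(im[...,1]<im[...,0]*0.65)
m[:225]=0; m[:,:230]=0; m[270:]=0; m[:,300:]=0
P=cloud(n)[m]; vu=np.argwhere(m); print(len(P), vu.min(0),vu.max(0)); print(np.median(P[:,2]),np.percentile(P[:,2],[5,95]))
W=px2plane(n,vu[:,::-1],0.012)[:,:2]
r=cv2.minAreaRect((W*1000).astype(np.float32)); print(r)
u=np.linalg.svd(W-W.mean(0))[2][0]; u*=np.sign(u[0]);print(np.degrees(np.arctan2(u[1],u[0]))); t=(W-W.mean(0))@u; print(W.mean(0)+u*(t.min()+t.max())/2,t.max()-t.min())
T=px2plane(n,[(190+303/3.3,140+298/3.3),(190+250/3.3,140+330/3.3)],0.008); print('tip, front',T.round(4))
cv2.imwrite('pics/c10.png',cv2.resize(cv2.imread('pics/s1.png')[215:265,220:300],None,fx=9,fy=9,interpolation=2))
E
```

```text
206 [237 235] [256 267]
nan [nan nan]
((432.69232177734375, 36.764190673828125), (24.591344833374023, 108.0348892211914), 84.81793975830078)
-5.800567635444613
[0.43266111 0.03695889] 0.10808458519635902
tip, front [[0.5474 0.0291 0.008 ]
 [0.483  0.031  0.008 ]]
```

View pics/c10.png

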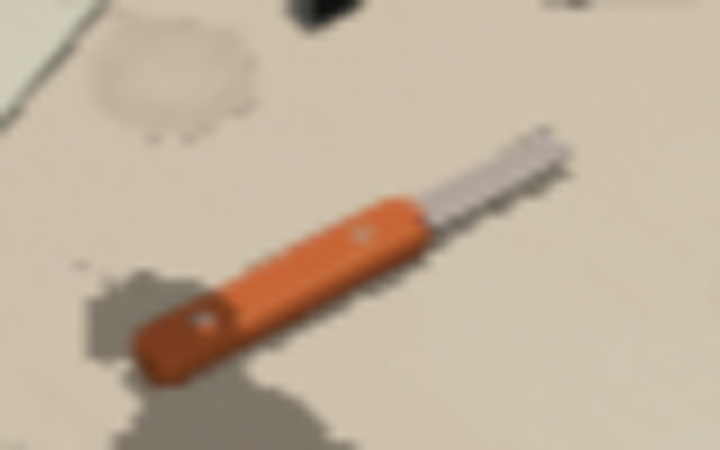

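>>> arm_command:
  rows:
    - {"xyz": [-0.01,-0.001,0.03],"delta_rot": [0,0,0],"gripper": 0.085}
    - {"xyz": [-0.0085,0,0.03],"delta_rot": [0,0,-0.005],"gripper": 0.085}
    - {"xyz": [0,0,0.03],"delta_rot": [0,0,0],"gripper": 0.085}
    - {"xyz": [0,0,0.02],"delta_rot": [0,0,0],"gripper": 0.07}
    - {"xyz": [0,0,0.01],"delta_rot": [0,0,0],"gripper": 0.05}
    - {"xyz": [0,0,0],"delta_rot": [0,0,0],"gripper": 0.045}
    - {"xyz": [0,0,0],"delta_rot": [0,0,0],"gripper": 0.045}

```text
time: 8.4
tool_pos: [0.4345, 0.0358, 0.0073]
tcp_rot: [-2.317, -2.121, 0.001]
wrist_force: [0.2, -0.6, 0.2]
width: 0.527
```

```bash
python3 - <<'E'
from h import *
go((.441,.036,.003),-0.1)
s=snap('scene','s1.png')
cv2.imwrite('pics/c11.png',cv2.resize(cv2.imread('pics/s1.png')[195:275,210:310],None,fx=7,fy=7,interpolation=2))
E
```

```text
t 8.4 p [0.4345 0.0358 0.0073] w 45.0 F [ 0.2 -0.6  0.2] q [ 0.03  0.08  2.29 -0.    0.77 -1.46]
shift in current tool axes [0.0008 0.0064 0.0043] world [ 0.0065  0.0002 -0.0043]
turn [-0.0006  0.0001  0.0113] flip 0 shift after turn [0.0009 0.0064 0.0043]
```

View pics/c11.png

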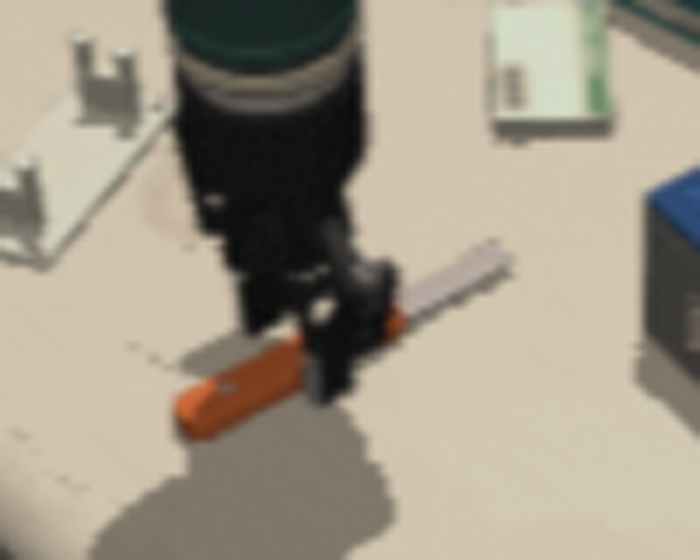

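>>> arm_command:
  rows:
    - {"xyz": [0.001,0.003,0.005],"delta_rot": [0,0,0.006],"gripper": 0.045}
    - {"xyz": [0,0,0],"delta_rot": [0,0,0],"gripper": 0.035}
    - {"xyz": [0,0,0],"delta_rot": [0,0,0],"gripper": 0.02}
    - {"xyz": [0,0,0],"delta_rot": [0,0,0],"gripper": 0.01}
    - {"xyz": [0,0,0],"delta_rot": [0,0,0],"gripper": 0.01}
    - {"xyz": [0,0,0],"delta_rot": [0,0,0],"gripper": 0.01}
    - {"xyz": [0,0,-0.01],"delta_rot": [0,0,0],"gripper": 0.01}
    - {"xyz": [0,0,-0.03],"delta_rot": [0,0,0],"gripper": 0.01}
    - {"xyz": [0,0,-0.04],"delta_rot": [0,0,0],"gripper": 0.01}
    - {"xyz": [0,0,0],"delta_rot": [0,0,0],"gripper": 0.01}
  force: 110

```text
time: 9.45
tool_pos: [0.4425, 0.0366, 0.0882]
tcp_rot: [2.319, 2.109, 0.013]
wrist_force: [1.2, 0.6, 0.6]
width: 0.251
```

```bash
python3 - <<'E'
from h import *
go((.441,.036,.074),-0.1)
s=snap('scene','s1.png')
cv2.imwrite('pics/c12.png',cv2.resize(cv2.imread('pics/s1.png')[185:265,210:310],None,fx=7,fy=7,interpolation=2))
E
```

```text
t 9.45 p [0.4425 0.0366 0.0882] w 21.4 F [1.2 0.6 0.6] q [ 0.03 -0.04  2.23  0.    0.95 -1.45]
shift in current tool axes [-0.0008 -0.0016  0.0142] world [-0.0015 -0.0006 -0.0142]
turn [ 0.0111 -0.0014  0.0053] flip 0 shift after turn [-0.0008 -0.0014  0.0142]
```

View pics/c12.png

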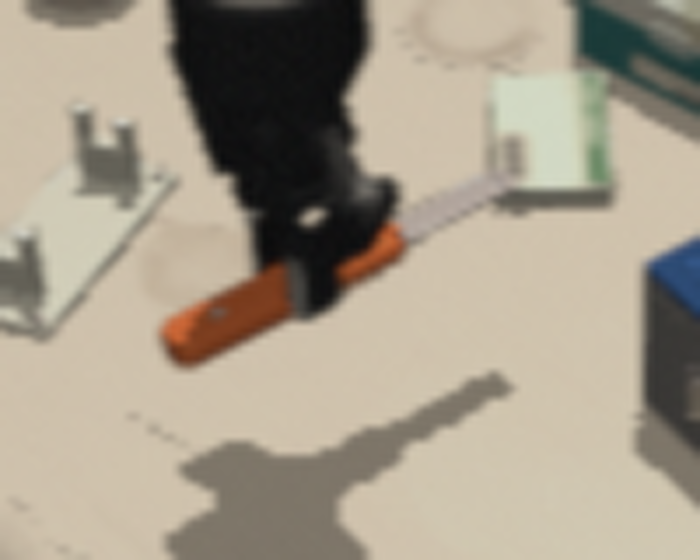

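>>> arm_command:
  rows:
    - {"xyz": [-0.022,-0.002,0],"delta_rot": [0,0,0.0],"gripper": 0.01}
    - {"xyz": [-0.022,-0.001,0],"delta_rot": [0,0,0.0],"gripper": 0.01}
    - {"xyz": [-0.022,0,0],"delta_rot": [0,0,0.0],"gripper": 0.01}
    - {"xyz": [-0.022,0,0],"delta_rot": [0,0,0.0],"gripper": 0.01}
    - {"xyz": [-0.022,0,0],"delta_rot": [0,0,0.0],"gripper": 0.01}
    - {"xyz": [-0.022,0,0],"delta_rot": [0,0,0.0],"gripper": 0.01}
    - {"xyz": [0,0,0.01],"delta_rot": [0,0,0.0],"gripper": 0.01}
    - {"xyz": [0,0,0.003],"delta_rot": [0,0,0.0],"gripper": 0.01}
    - {"xyz": [0,0,0],"delta_rot": [0,0,0.0],"gripper": 0.01}

```text
time: 10.4
tool_pos: [0.4206, -0.0936, 0.0677]
tcp_rot: [-2.322, -2.112, 0.003]
wrist_force: [0.4, 0.8, 0.1]
width: 0.252
```

```bash
python3 - <<'E'
from h import *
go((.426,-.094,.0695),-0.094)
s=snap('scene','s2.png'); t=snap('top','t2.png')
cv2.imwrite('pics/c13.png',cv2.resize(cv2.imread('pics/s2.png')[200:290,260:360],None,fx=7,fy=6.5,interpolation=2))
cv2.imwrite('pics/c14.png',cv2.resize(cv2.imread('pics/t2.png')[165:265,245:345],None,fx=6,fy=6,interpolation=2))
E
```

```text
t 10.4 p [ 0.4206 -0.0936  0.0677] w 21.5 F [0.4 0.8 0.1] q [-0.28 -0.03  2.26  0.    0.91 -1.75]
shift in current tool axes [ 0.0001  0.0054 -0.0018] world [ 0.0054 -0.0004  0.0018]
turn [-0.0035 -0.001  -0.0006] flip 0 shift after turn [ 0.0001  0.0054 -0.0018]
```

View pics/c13.png

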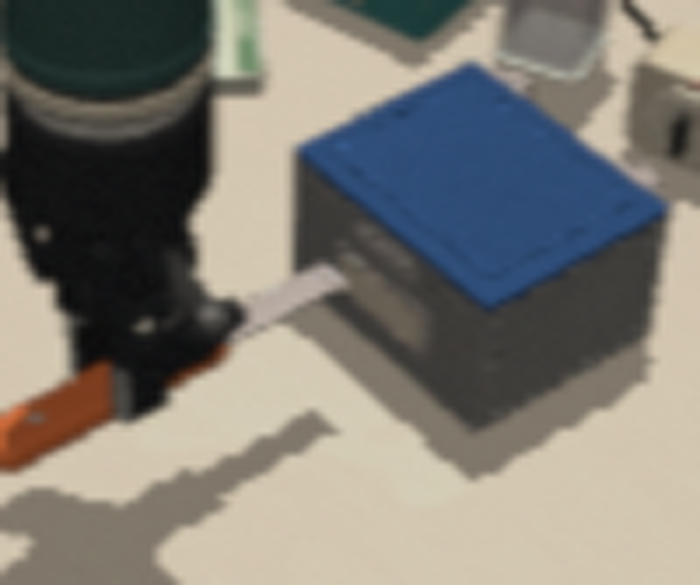

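View pics/c14.png

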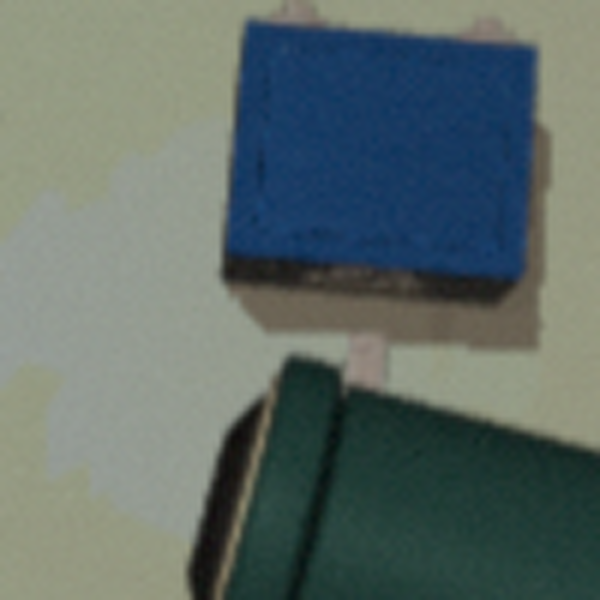

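```bash
python3 - <<'E'
from h import *
s=load('s2.png');t=load('t2.png')
off=0.43
def us(p): return (260+p[0]/7-off,200+p[1]/6.5-off)
def ut(p): return (245+p[0]/6-off,165+p[1]/6-off)
def ray(c,uv): a=px2w(c,[uv],.2)[0];b=px2w(c,[uv],1.)[0]; return a,(b-a)/np.linalg.norm(b-a)
def tri(ps,pt):
    a,d=ray(s,us(ps));b,e=ray(t,ut(pt)); A=np.stack([d,-e],1); k=np.linalg.lstsq(A,b-a,rcond=None)[0]
    return (a+d*k[0]+b+e*k[1])/2, np.linalg.norm(a+d*k[0]-b-e*k[1])
print('tip',tri((336,274),(366.5,335)))
psi=-0.094; ex=np.array([np.cos(psi),np.sin(psi),0]);ey=np.array([-ex[1],ex[0],0])
C=np.array([.605,-.1105,0])
N=C-.05*ex+[0,0,.074]; print('notch',N)
q=w2px(s,[N+ey*a+[0,0,b] for a,b in((.015,.004),(-.015,.004),(-.015,-.004),(.015,-.004))]); print('notch in crop',((q-[260,200]+off)*[7,6.5]).round())
lid=[C+ex*a+ey*b+[0,0,.084] for a,b in((-.05,.062),(-.05,-.062),(.05,-.062),(.05,.062))]
print('lid crop',((w2px(s,lid)-[260,200]+off)*[7,6.5]).round(), ((w2px(t,lid)-[245,165]+off)*6).round())
go(N,psi)
E
```

```text
tip (array([ 0.52874839, -0.10339625,  0.07140548]), np.float64(0.0012188793313731322))
notch [ 0.55522074 -0.10580692  0.074     ]
notch in crop [[365. 217.]
 [412. 256.]
 [411. 269.]
 [364. 230.]]
lid crop [[294. 149.]
 [491. 310.]
 [675. 209.]
 [474.  60.]] [[222. 256.]
 [522. 281.]
 [537.  46.]
 [242.  20.]]
t 10.5 p [ 0.4217 -0.0937  0.0687] w 21.6 F [ 0.3  0.2 -0.1] q [-0.28 -0.03  2.26  0.    0.91 -1.75]
shift in current tool axes [ 0.0005  0.1341 -0.0055] world [ 0.1336 -0.0121  0.0053]
turn [-0.0014 -0.0005  0.0002] flip 0 shift after turn [ 0.0005  0.1341 -0.0053]
```

>>> arm_command:
  rows:
    - {"xyz": [0,0,-0.002],"delta_rot": [0,0,0.0],"gripper": 0.01}
    - {"xyz": [0,0.008,0],"delta_rot": [0,0,0.0],"gripper": 0.01}
    - {"xyz": [0,0.008,0],"delta_rot": [0,0,0.0],"gripper": 0.01}
    - {"xyz": [0,0.006,0],"delta_rot": [0,0,0.0],"gripper": 0.01}
    - {"xyz": [0,0,0],"delta_rot": [0,0,0.0],"gripper": 0.01}
    - {"xyz": [0,0,0],"delta_rot": [0,0,0.0],"gripper": 0.01}

```text
time: 11.1
tool_pos: [0.4442, -0.0967, 0.0712]
tcp_rot: [-2.324, -2.114, 0.0]
wrist_force: [0.3, 0.1, -1.0]
width: 0.258
```

```bash
python3 - <<'E'
from h import *
go((.426,-.094,.0695),-0.094)
s=snap('scene','s3.png'); t=snap('top','t3.png')
cv2.imwrite('pics/c15.png',cv2.resize(cv2.imread('pics/s3.png')[220:265,280:340],None,fx=12,fy=12,interpolation=2))
cv2.imwrite('pics/c16.png',cv2.resize(cv2.imread('pics/t3.png')[190:240,270:340],None,fx=10,fy=10,interpolation=2))
E
```

```text
t 11.1 p [ 0.4442 -0.0967  0.0712] w 22.0 F [ 0.3  0.1 -1. ] q [-0.27  0.01  2.21 -0.    0.92 -1.75]
shift in current tool axes [ 0.001  -0.0184  0.0017] world [-0.0182  0.0027 -0.0017]
turn [-0.0004 -0.0001 -0.0007] flip 0 shift after turn [ 0.001  -0.0184  0.0017]
```

View pics/c15.png

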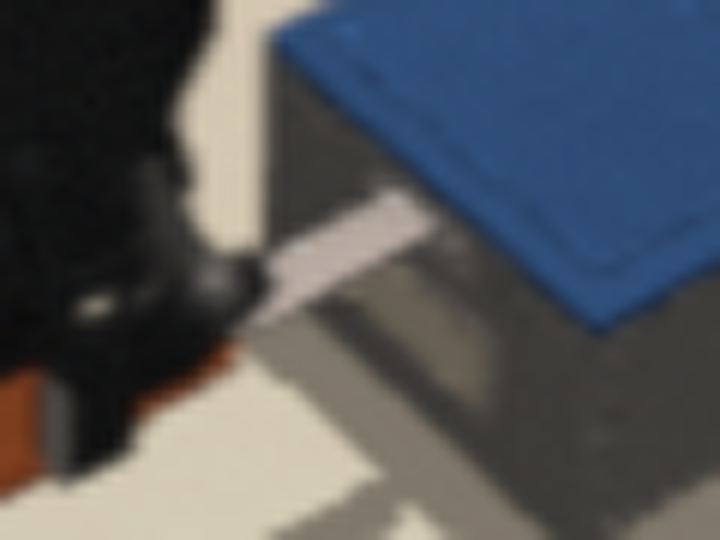

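View pics/c16.png

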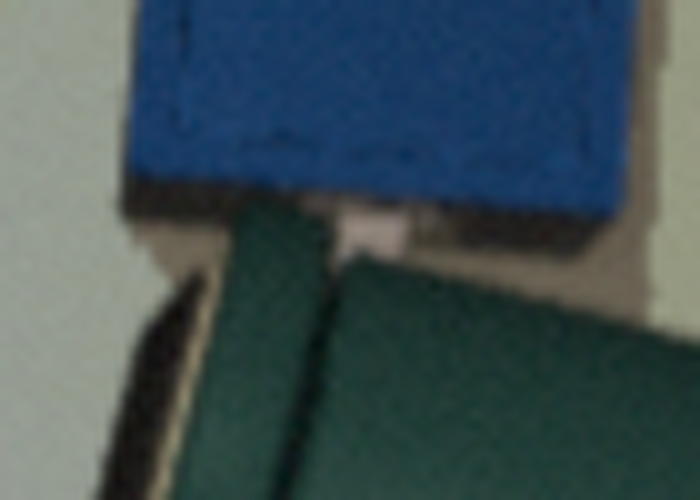

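```bash
cat >> h.py <<'E'
def ray(c,uv): a=px2w(c,[uv],.2)[0];b=px2w(c,[uv],1.)[0]; return a,(b-a)/np.linalg.norm(b-a)
def tri(s,us,t,ut):
    a,d=ray(s,us);b,e=ray(t,ut); A=np.stack([d,-e],1); k=np.linalg.lstsq(A,b-a,rcond=None)[0]
    return (a+d*k[0]+b+e*k[1])/2, np.linalg.norm(a+d*k[0]-b-e*k[1])
E
python3 - <<'E'
from h import *
s=load('s3.png');t=load('t3.png')
P,e=tri(s,(314.8-.45,236.7-.45),t,(307.5-.45,211.2-.45)); print(P,e)
ex=np.array([np.cos(-.094),np.sin(-.094),0]);N=np.array([.5552,-.1058,.074]);ey=np.array([-ex[1],ex[0],0])
print('rel notch',(P-N)@ex,(P-N)@ey,P[2]-.074, 'tcp->tip',P-[.4442,-.0967,.0712])
E
```

```text
[ 0.5518435  -0.10675325  0.08001454] 0.0008192978899693279
rel notch -0.003252209925812109 -0.001264086935181629 0.0060145449721400596 tcp->tip [ 0.1076435  -0.01005325  0.00881454]
```

```bash
python3 - <<'E'
from h import *
s=load('s3.png');t=load('t3.png');s2=load('s2.png');t2=load('t2.png')
ex=np.array([np.cos(-.094),np.sin(-.094),0]);N=np.array([.5552,-.1058,.074]);ey=np.array([-ex[1],ex[0],0])
for z in(.070,.074,.078):
  for n,c,uv in(('s',s,(314.35,236.25)),('t',t,(307.05,210.75)),('s2',s2,(307.6,241.7)),('t2',t2,(305.65,220.4))):
    P=px2plane(c,[uv],z)[0]-N; print(z,n,(P@ex).round(4),(P@ey).round(4))
# lid front corners, from scene & top for reference
L=[N+ey*b+[0,0,.01] for b in(.062,0,-.062)]
print(((w2px(s,L)-[280,220]+.45)*12).round(),((w2px(t,L)-[270,190]+.45)*10).round())
E
```

```text
0.07 s 0.003 0.0062
0.07 t -0.0013 -0.0023
0.07 s2 -0.0261 0.0012
0.07 t2 -0.0258 -0.0005
0.074 s 0.0003 0.0033
0.074 t -0.0019 -0.0019
0.074 s2 -0.0286 -0.0017
0.074 t2 -0.0264 -0.0002
0.078 s -0.0023 0.0004
0.078 t -0.0026 -0.0016
0.078 s2 -0.0311 -0.0046
0.078 t2 -0.0269 0.0001
[[264.  36.]
 [427. 179.]
 [601. 332.]] [[121. 176.]
 [371. 197.]
 [621. 219.]]
```

```bash
python3 - <<'E'
from h import *
ex=np.array([np.cos(-.094),np.sin(-.094),0]);N=np.array([.5552,-.1058,.074]);ey=np.array([-ex[1],ex[0],0])
for fn,off,f,pts in(('s3.png',(280,220),12,[(300,270),(330,250),(360,232),(390,212),(410,205)]),('s2.png',(260,200),7,[(265,315),(290,300),(310,290),(325,280)]),('t3.png',(270,190),10,[(370,235),(385,225),(365,225)]),('t2.png',(245,165),6,[(366,375),(366,360),(366,345)])):
    c=load(fn);P=cloud(c)
    for p in pts:
        fy=6.5 if fn=='s2.png' else f
        u=int(round(off[0]+p[0]/f-.45));v=int(round(off[1]+p[1]/fy-.45)); q=P[v,u]-[N[0],N[1],0]; print(fn,p,(q@ex).round(4),(q@ey).round(4),q[2].round(4))
# bias check: lid top, bench
for fn in('s3.png','t3.png'):
    c=load(fn);P=cloud(c)
    for X in [(.6,-.11,.084),(.62,-.08,.084),(.58,-.14,.084),(.5,.1,0),(.45,-.25,0)]:
        u,v=w2px(c,[X])[0].round().astype(int); print(fn,X,np.nanmedian(P[v-2:v+3,u-2:u+3].reshape(-1,3),0).round(4))
E
```

```text
s3.png (300, 270) -0.0364 0.0005 0.0759
s3.png (330, 250) -0.0271 0.0029 0.0761
s3.png (360, 232) -0.0178 0.0009 0.076
s3.png (390, 212) -0.0078 0.0041 0.0754
s3.png (410, 205) -0.0056 -0.002 0.0789
s2.png (265, 315) -0.0676 -0.003 0.0745
s2.png (290, 300) -0.0522 -0.0015 0.0713
s2.png (310, 290) -0.0409 -0.0008 0.0717
s2.png (325, 280) -0.0371 -0.0049 0.0768
t3.png (370, 235) -0.0081 -0.002 0.0771
t3.png (385, 225) -0.0054 -0.0043 0.0772
t3.png (365, 225) -0.0054 0.0005 0.0747
t2.png (366, 375) -0.0427 -0.0023 0.0733
t2.png (366, 360) -0.0376 -0.002 0.0727
t2.png (366, 345) -0.0302 -0.0014 0.0734
s3.png (0.6, -0.11, 0.084) [ 0.5977 -0.1118  0.0855]
s3.png (0.62, -0.08, 0.084) [ 0.6189 -0.0795  0.0858]
s3.png (0.58, -0.14, 0.084) [ 0.5768 -0.1429  0.0861]
s3.png (0.5, 0.1, 0) [0.4982 0.0986 0.0007]
s3.png (0.45, -0.25, 0) [ 0.4513 -0.2505  0.0014]
t3.png (0.6, -0.11, 0.084) [ 0.6008 -0.1101  0.0858]
t3.png (0.62, -0.08, 0.084) [ 0.6189 -0.0805  0.0856]
t3.png (0.58, -0.14, 0.084) [ 0.5804 -0.1394  0.086 ]
t3.png (0.5, 0.1, 0) [0.4987 0.0995 0.0008]
t3.png (0.45, -0.25, 0) [ 0.4298 -0.1463  0.4636]
```

>>> arm_command:
  rows:
    - {"xyz": [0,0.005,0],"delta_rot": [0,0,0.0],"gripper": 0.01}
    - {"xyz": [0,0.005,0],"delta_rot": [0,0,0.0],"gripper": 0.01}
    - {"xyz": [0,0.005,0],"delta_rot": [0,0,0.0],"gripper": 0.01}
    - {"xyz": [0,0,0],"delta_rot": [0,0,0.0],"gripper": 0.01}

```text
time: 11.6
tool_pos: [0.4601, -0.0984, 0.0716]
tcp_rot: [2.323, 2.113, 0.001]
wrist_force: [0.2, 0.7, -0.7]
width: 0.249
```

>>> arm_command:
  rows:
    - {"xyz": [0,0.006,0],"delta_rot": [0,0,0.0],"gripper": 0.01}
    - {"xyz": [0,0.006,0],"delta_rot": [0,0,0.0],"gripper": 0.01}
    - {"xyz": [0,0.006,0],"delta_rot": [0,0,0.0],"gripper": 0.01}
    - {"xyz": [0,0,0],"delta_rot": [0,0,0.0],"gripper": 0.01}

```text
time: 12.0
tool_pos: [0.4781, -0.1001, 0.0715]
tcp_rot: [2.323, 2.113, 0.001]
wrist_force: [-0.2, -0.5, -1.6]
width: 0.25
```

```bash
python3 - <<'E'
from h import *
go((.426,-.094,.0695),-0.094)
s=snap('scene','s4.png')
cv2.imwrite('pics/c17.png',cv2.resize(cv2.imread('pics/s4.png')[210:265,275:345],None,fx=10,fy=10,interpolation=2))
E
```

```text
t 12.0 p [ 0.4781 -0.1001  0.0715] w 21.3 F [-0.2 -0.5 -1.6] q [-0.26  0.07  2.15  0.    0.92 -1.73]
shift in current tool axes [ 0.0011 -0.0525  0.002 ] world [-0.0521  0.0061 -0.002 ]
turn [ 0.001   0.0001 -0.0007] flip 0 shift after turn [ 0.0011 -0.0525  0.002 ]
```

View pics/c17.png

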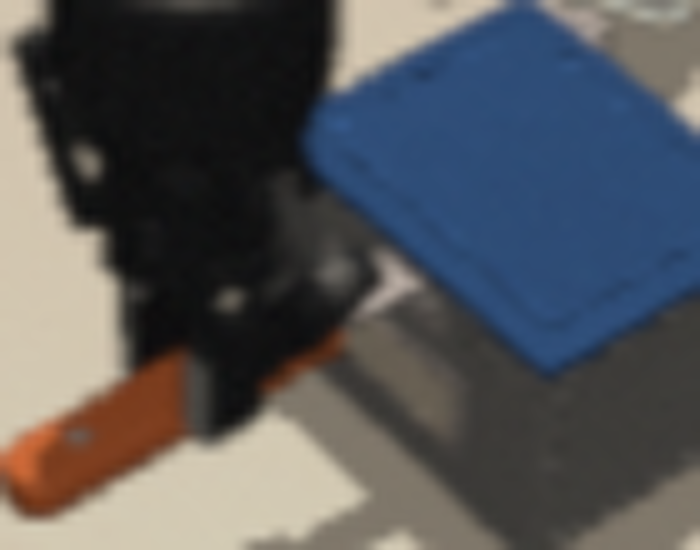

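>>> arm_command:
  rows:
    - {"xyz": [0,0,0.001],"delta_rot": [0,0,0.0],"gripper": 0.01}
    - {"xyz": [0,0,0.0045],"delta_rot": [-0.06,0,0.0],"gripper": 0.01}
    - {"xyz": [0,0,0.0046],"delta_rot": [-0.06,0,0.0],"gripper": 0.01}
    - {"xyz": [0,0,0.0046],"delta_rot": [-0.06,0,0.0],"gripper": 0.01}
    - {"xyz": [0,0,0],"delta_rot": [0,0,0.0],"gripper": 0.01}
  force: 120

```text
time: 12.55
tool_pos: [0.476, -0.0996, 0.0561]
tcp_rot: [2.223, 2.02, 0.182]
wrist_force: [-3.6, 1.0, 3.1]
width: 0.241
```

>>> arm_command:
  rows:
    - {"xyz": [0,0.0001,0.0046],"delta_rot": [-0.06,0,0.0],"gripper": 0.01}
    - {"xyz": [0,0.0001,0.0046],"delta_rot": [-0.06,0,0.0],"gripper": 0.01}
    - {"xyz": [0,0.0001,0.0046],"delta_rot": [-0.06,0,0.0],"gripper": 0.01}
    - {"xyz": [0,0,0],"delta_rot": [0,0,0.0],"gripper": 0.01}
    - {"xyz": [0,0,0],"delta_rot": [0,0,0.0],"gripper": 0.01}

```text
time: 13.05
tool_pos: [0.4806, -0.1, 0.0431]
tcp_rot: [2.114, 1.923, 0.347]
wrist_force: [-2.1, 0.9, 1.1]
width: 0.239
```

```bash
python3 - <<'E'
from h import *
go((.426,-.094,.0695),-0.094)
s=snap('scene','s5.png')
cv2.imwrite('pics/c18.png',cv2.resize(cv2.imread('pics/s5.png')[200:265,265:345],None,fx=9,fy=9,interpolation=2))
E
```

```text
t 13.05 p [ 0.4806 -0.1     0.0431] w 20.4 F [-2.1  0.9  1.1] q [-0.31 -0.07  2.41  0.17  0.46 -1.92]
shift in current tool axes [ 0.0009 -0.0422 -0.0439] world [-0.0546  0.006   0.0264]
turn [ 0.3568 -0.0005 -0.0008] flip 0 shift after turn [ 0.0009 -0.0549 -0.0264]
```

View pics/c18.png

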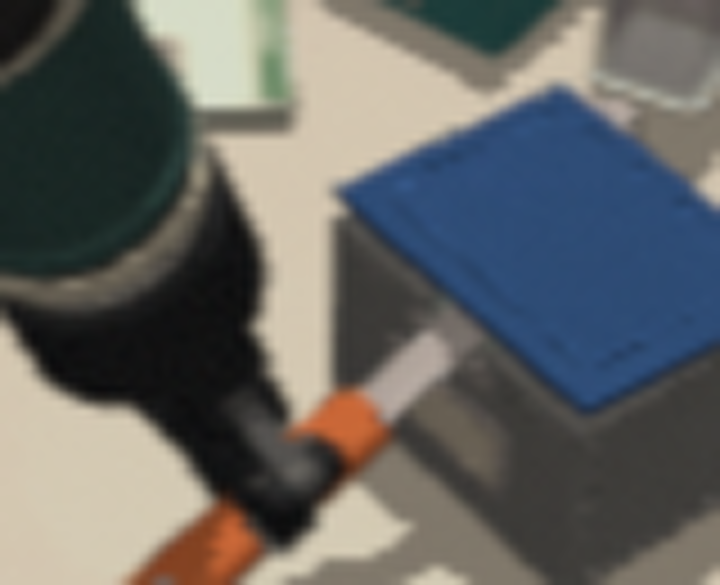

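>>> arm_command:
  rows:
    - {"xyz": [0,0.004,-0.007],"delta_rot": [0,0,0.0],"gripper": 0.01}
    - {"xyz": [0,0.004,-0.007],"delta_rot": [0,0,0.0],"gripper": 0.01}
    - {"xyz": [0,0.005,-0.006],"delta_rot": [0,0,0.0],"gripper": 0.01}
    - {"xyz": [0,0.0057,-0.0059],"delta_rot": [0,0,0.0],"gripper": 0.01}
    - {"xyz": [0,0,0],"delta_rot": [0,0,0.0],"gripper": 0.01}

```text
time: 13.6
tool_pos: [0.4915, -0.1015, 0.0762]
tcp_rot: [2.109, 1.919, 0.352]
wrist_force: [-0.3, -1.0, -1.4]
width: 0.24
```

```bash
python3 - <<'E'
from h import *
go((.426,-.094,.0695),-0.094)
s=snap('scene','s6.png')
cv2.imwrite('pics/c19.png',cv2.resize(cv2.imread('pics/s6.png')[180:265,255:350],None,fx=8,fy=7,interpolation=2))
E
```

```text
t 13.6 p [ 0.4915 -0.1015  0.0762] w 20.5 F [-0.3 -1.  -1.4] q [-0.3  -0.12  2.37  0.14  0.53 -1.89]
shift in current tool axes [ 0.0013 -0.064  -0.0172] world [-0.0655  0.0075 -0.0067]
turn [ 0.3634  0.0009 -0.0005] flip 0 shift after turn [ 0.0013 -0.0659  0.0067]
```

View pics/c19.png

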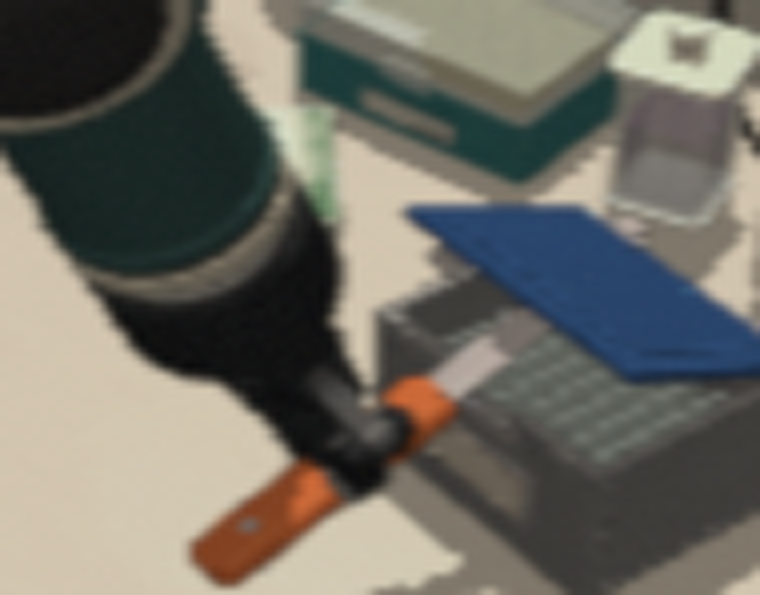

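>>> arm_command:
  rows:
    - {"xyz": [0,0.0055,-0.0043],"delta_rot": [0,0,0.0],"gripper": 0.01}
    - {"xyz": [0,0.0055,-0.0043],"delta_rot": [0,0,0.0],"gripper": 0.01}
    - {"xyz": [0,0.0055,-0.0043],"delta_rot": [0,0,0.0],"gripper": 0.01}
    - {"xyz": [0,0.0055,-0.0043],"delta_rot": [0,0,0.0],"gripper": 0.01}
    - {"xyz": [0,0.0055,-0.0043],"delta_rot": [0,0,0.0],"gripper": 0.01}
    - {"xyz": [0,0.0055,-0.0043],"delta_rot": [0,0,0.0],"gripper": 0.01}
    - {"xyz": [0,0.0055,-0.0043],"delta_rot": [0,0,0.0],"gripper": 0.01}
    - {"xyz": [0,0,0],"delta_rot": [0,0,0.0],"gripper": 0.01}

```text
time: 14.45
tool_pos: [0.5164, -0.1038, 0.1174]
tcp_rot: [2.11, 1.919, 0.351]
wrist_force: [-0.7, 0.4, 0.0]
width: 0.118
```

```bash
python3 - <<'E'
from h import *
go((.426,-.094,.0695),-0.094)
s=snap('scene','s7.png')
cv2.imwrite('pics/c20.png',cv2.resize(cv2.imread('pics/s7.png')[165:265,255:355],None,fx=7,fy=6,interpolation=2))
P=cloud(s); im=s['pixels'].astype(int); m=(im[...,2]-im[...,0]>35)&(im[...,2]>70); m[:160]=0;m[270:]=0;m[:,:280]=0;m[:,370:]=0
X=P[m];X=X[~np.isnan(X).any(1)]; X=X[(X[:,0]>.5)&(X[:,0]<.75)]; c=X.mean(0); n=np.linalg.svd(X-c)[2][2]; print(len(X),c,n,'tilt',np.arccos(abs(n[2])), X[:,2].max())
E
```

```text
t 14.45 p [ 0.5164 -0.1038  0.1174] w 10.1 F [-0.7  0.4  0. ] q [-0.29 -0.13  2.29  0.12  0.63 -1.85]
shift in current tool axes [ 0.0012 -0.102   0.0125] world [-0.0904  0.0098 -0.0479]
turn [ 0.3625  0.0006 -0.0006] flip 0 shift after turn [ 0.0013 -0.0909  0.0479]
532 [ 0.6033147  -0.11615909  0.11255508] [-0.45872155  0.04789222 -0.8872885 ] tilt 0.4793638662570885 0.13383820417738768
```

View pics/c20.png

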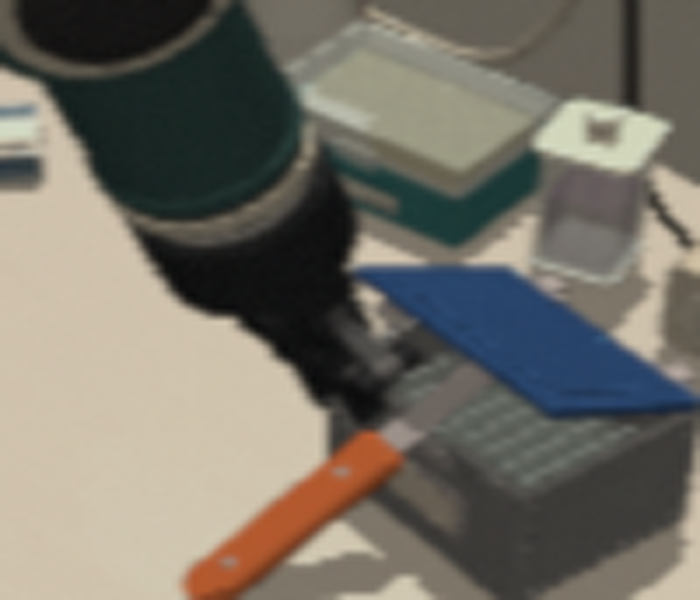

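>>> arm_command:
  rows:
    - {"xyz": [0,-0.005,-0.015],"delta_rot": [0,0,0.0],"gripper": 0.01}
    - {"xyz": [0,-0.007,-0.02],"delta_rot": [0,0,0.0],"gripper": 0.01}
    - {"xyz": [0,-0.007,-0.02],"delta_rot": [0,0,0.0],"gripper": 0.01}
    - {"xyz": [0,-0.007,-0.02],"delta_rot": [0,0,0.0],"gripper": 0.01}
    - {"xyz": [0,-0.007,-0.02],"delta_rot": [0,0,0.0],"gripper": 0.01}
    - {"xyz": [0,0,0],"delta_rot": [0,0,0.0],"gripper": 0.01}

```text
time: 15.1
tool_pos: [0.4511, -0.0977, 0.1952]
tcp_rot: [2.109, 1.918, 0.352]
wrist_force: [-0.4, -0.3, -0.1]
width: 0.116
```

```bash
python3 - <<'E'
from h import *
go((.426,-.094,.0695),-0.094)
s=snap('scene','s8.png');t=snap('top','t8.png')
cv2.imwrite('pics/c21.png',cv2.resize(cv2.imread('pics/s8.png')[190:280,255:345],None,fx=7,fy=6.6,interpolation=2))
cv2.imwrite('pics/c22.png',cv2.resize(cv2.imread('pics/t8.png')[165:265,245:345],None,fx=6,fy=6,interpolation=2))
im=s['pixels'].astype(int); m=(im[...,0]>110)&(im[...,0]-im[...,2]>70)&(im[...,1]<im[...,0]*0.65)
m[:200]=0; m[:,:240]=0; m[300:]=0; m[:,345:]=0
P=cloud(s)[m];P=P[~np.isnan(P).any(1)];P=P[P[:,0]<.6];c=P.mean(0);u=np.linalg.svd(P-c)[2][0];u*=np.sign(u[0]);tt=(P-c)@u;print(len(P),c,u,tt.min(),tt.max(),c+u*tt.min(),c+u*tt.max())
E
```

```text
t 15.1 p [ 0.4511 -0.0977  0.1952] w 9.9 F [-0.4 -0.3 -0.1] q [-0.33 -0.38  2.32  0.11  0.85 -1.86]
shift in current tool axes [ 0.0014 -0.0684  0.1085] world [-0.0251  0.0037 -0.1257]
turn [ 0.3637  0.0011 -0.001 ] flip 0 shift after turn [ 0.0013 -0.0253  0.1257]
257 [ 0.49919412 -0.08796721  0.04204636] [ 0.82033146 -0.17730717  0.54370807] -0.058257739770043566 0.05226174369663369 [ 0.45140346 -0.07763769  0.01037116] [ 0.54206607 -0.09723359  0.07046149]
```

View pics/c21.png

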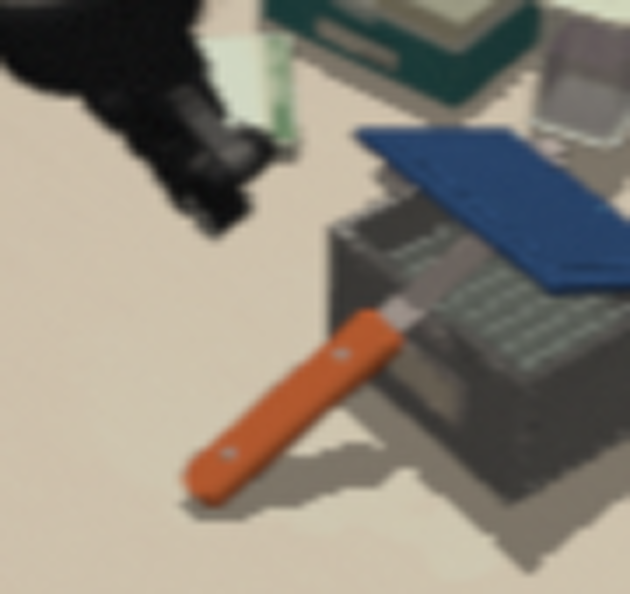

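View pics/c22.png

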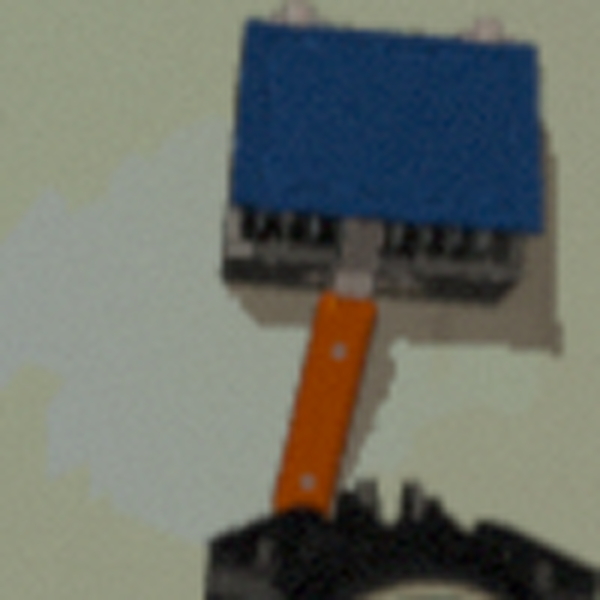

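```bash
cat >> h.py <<'E'
def go2(pos,yaw,pitch):
    s=bot.read_state(); Rc=R.from_rotvec(s['tcp_rot']); p=s['tool_pos']
    y=np.array([np.cos(yaw)*np.cos(pitch),np.sin(yaw)*np.cos(pitch),np.sin(pitch)]); x=np.array([-np.sin(yaw),np.cos(yaw),0]); z=np.cross(x,y)
    Rt=R.from_matrix(np.stack([x,y,z],1)); d=np.array(pos)-p
    print('t',round(s['time'],2),'p',p.round(4),'w',round(s['width']*85.4,1),'F',s['wrist_force'].round(1),'q',s['q'].round(2))
    print('turn',(Rc.inv()*Rt).as_rotvec().round(4),'shift now',Rc.inv().apply(d).round(4),'shift after turn',Rt.inv().apply(d).round(4),'world',d.round(4))
E
python3 - <<'E'
from h import *
s=load('s8.png');t=load('t8.png')
us=lambda p:(255+p[0]/7-.43,190+p[1]/6.6-.43); ut=lambda p:(245+p[0]/6-.43,165+p[1]/6-.43)
A,e1=tri(s,us((341,353)),t,ut((338,351)));B,e2=tri(s,us((228,453)),t,ut((307,482)));
u=(A-B)/np.linalg.norm(A-B); print(A,B,e1,e2,np.linalg.norm(A-B),u, 'pitch',np.arcsin(u[2]),'yaw',np.arctan2(u[1],u[0]))
for n,p in(('front rivet',(341,353)),('rear',(228,453))):
    pass
P=cloud(s); Q=cloud(t)
for p,q in(((341,353),(338,351)),((228,453),(307,482))):
    a=np.round(us(p)).astype(int);b=np.round(ut(q)).astype(int); print(P[a[1],a[0]],Q[b[1],b[0]])
E
```

```text
[ 0.52331982 -0.09211357  0.06111894] [ 0.47109146 -0.08037691  0.02632295] 0.001529888458881655 0.001243242924383732 0.06384600063520282 [ 0.81803648 -0.18382766  0.54499881] pitch 0.576387697994414 yaw -0.22104616969926866
[ 0.52361835 -0.08962109  0.05901194] [ 0.52418221 -0.09286415  0.06056358]
[ 0.47085206 -0.07912385  0.02621689] [ 0.47114319 -0.08123781  0.02928521]
```

```bash
python3 - <<'E'
from h import *
z=np.array([.344,-.077,-.936]); T=np.array([.5145,-.0900,.034])
go2(T-.09*z,-.22,.36)
E
```

```text
t 15.2 p [ 0.4509 -0.0974  0.1931] w 10.1 F [-0.3  0.2 -1. ] q [-0.33 -0.37  2.32  0.11  0.84 -1.86]
turn [ 0.0009 -0.0439  0.117 ] shift now [0.0174 0.0027 0.081 ] shift after turn [0.0211 0.0005 0.0802] world [ 0.0326  0.0144 -0.0748]
```

>>> arm_command:
  rows:
    - {"xyz": [0,0,0],"delta_rot": [0,-0.022,0.058],"gripper": 0.085}
    - {"xyz": [0,0,0],"delta_rot": [0,-0.022,0.058],"gripper": 0.085}
    - {"xyz": [0.01,0,0.02],"delta_rot": [0,0,0],"gripper": 0.085}
    - {"xyz": [0.011,0,0.03],"delta_rot": [0,0,0],"gripper": 0.085}
    - {"xyz": [0,0,0.02],"delta_rot": [0,0,0],"gripper": 0.085}
    - {"xyz": [0,0,0],"delta_rot": [0,0,0],"gripper": 0.085}
    - {"xyz": [0,0,0],"delta_rot": [0,0,0],"gripper": 0.085}

```text
time: 15.9
tool_pos: [0.4788, -0.082, 0.1262]
tcp_rot: [2.22, 1.781, 0.321]
wrist_force: [0.6, 0.4, 0.6]
width: 0.995
```

```bash
python3 - <<'E'
from h import *
go2((.5145,-.0900,.034),-.22,.36)
s=snap('scene','s9.png');t=snap('top','t9.png')
cv2.imwrite('pics/c23.png',np.hstack([cv2.resize(cv2.imread('pics/s9.png')[180:280,250:350],None,fx=4,fy=4,interpolation=2),cv2.resize(cv2.imread('pics/t9.png')[165:265,245:345],None,fx=4,fy=4,interpolation=2)]))
E
```

```text
t 15.9 p [ 0.4788 -0.082   0.1262] w 85.0 F [0.6 0.4 0.6] q [-0.22 -0.23  2.35  0.    0.66 -1.57]
turn [-0.0033 -0.0002  0.0014] shift now [-0.0001  0.0021  0.0992] shift after turn [-0.      0.0018  0.0992] world [ 0.0357 -0.008  -0.0922]
```

View pics/c23.png

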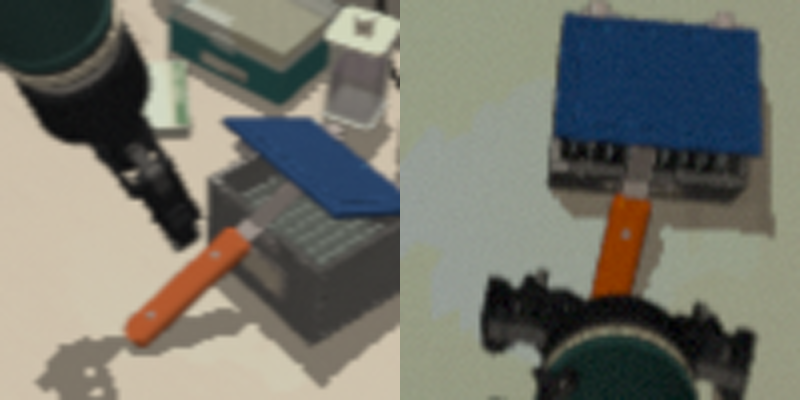

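>>> arm_command:
  rows:
    - {"xyz": [0,0.001,0.025],"delta_rot": [0,0,0],"gripper": 0.085}
    - {"xyz": [0,0,0.025],"delta_rot": [0,0,0],"gripper": 0.085}
    - {"xyz": [0,0,0.02],"delta_rot": [0,0,0],"gripper": 0.07}
    - {"xyz": [0,0,0.015],"delta_rot": [0,0,0],"gripper": 0.06}
    - {"xyz": [0,0,0.01],"delta_rot": [0,0,0],"gripper": 0.05}
    - {"xyz": [0,0,0],"delta_rot": [0,0,0],"gripper": 0.045}
    - {"xyz": [0,0,0],"delta_rot": [0,0,0],"gripper": 0.045}

```text
time: 16.7
tool_pos: [0.5136, -0.09, 0.0399]
tcp_rot: [2.217, 1.778, 0.324]
wrist_force: [0.5, -0.6, -0.9]
width: 0.525
```

```bash
python3 - <<'E'
from h import *
go2((.5145,-.0900,.034),-.22,.36)
s=snap('scene','s10.png');t=snap('top','t10.png')
cv2.imwrite('pics/c24.png',np.hstack([cv2.resize(cv2.imread('pics/s10.png')[190:280,250:350],None,fx=4,fy=4,interpolation=2),cv2.resize(cv2.imread('pics/t10.png')[165:255,245:345],None,fx=4,fy=4,interpolation=2)]))
E
```

```text
t 16.7 p [ 0.5136 -0.09    0.0399] w 44.9 F [ 0.5 -0.6 -0.9] q [-0.22 -0.01  2.36  0.    0.43 -1.57]
turn [ 0.0012 -0.      0.001 ] shift now [ 0.0002 -0.0013  0.0059] shift after turn [ 0.0002 -0.0013  0.0059] world [ 0.0009 -0.     -0.0059]
```

View pics/c24.png

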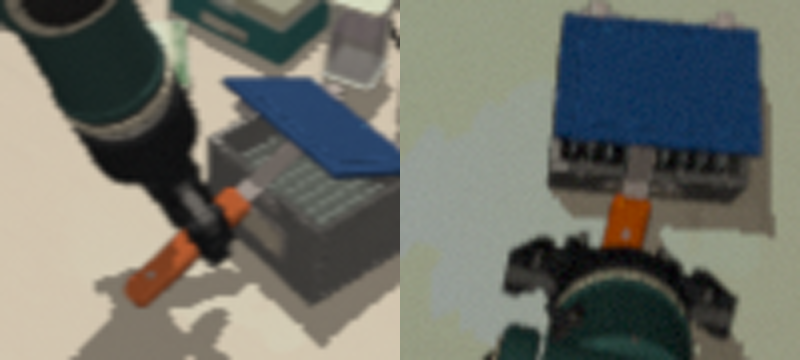

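>>> arm_command:
  rows:
    - {"xyz": [0,-0.001,0.007],"delta_rot": [0,0,0],"gripper": 0.045}
    - {"xyz": [0,0,0],"delta_rot": [0,0,0],"gripper": 0.04}
    - {"xyz": [0,0,0],"delta_rot": [0,0,0],"gripper": 0.03}
    - {"xyz": [0,0,0],"delta_rot": [0,0,0],"gripper": 0.01}
    - {"xyz": [0,0,0],"delta_rot": [0,0,0],"gripper": 0.01}
    - {"xyz": [0,0,0],"delta_rot": [0,0,0],"gripper": 0.01}
    - {"xyz": [0,0,0],"delta_rot": [0,0,0],"gripper": 0.01}
  force: 120

```text
time: 17.5
tool_pos: [0.5144, -0.0901, 0.0323]
tcp_rot: [2.218, 1.779, 0.323]
wrist_force: [-4.0, -0.7, 4.9]
width: 0.252
```

>>> arm_command:
  rows:
    - {"xyz": [0,0.002,-0.0053],"delta_rot": [0,0,0],"gripper": 0.01}
    - {"xyz": [0,0.002,-0.0053],"delta_rot": [0,0,0],"gripper": 0.01}
    - {"xyz": [0,0.002,-0.0053],"delta_rot": [0,0,0],"gripper": 0.01}
    - {"xyz": [0,0.002,-0.0053],"delta_rot": [0,0,0],"gripper": 0.01}
    - {"xyz": [0,0,0],"delta_rot": [0,0,0],"gripper": 0.01}

```text
time: 18.0
tool_pos: [0.515, -0.0901, 0.0557]
tcp_rot: [2.217, 1.778, 0.324]
wrist_force: [0.0, -0.5, -2.2]
width: 0.253
```

```bash
python3 - <<'E'
from h import *
go2((.5145,-.0900,.034),-.22,.36)
s=snap('scene','s11.png');t=snap('top','t11.png')
cv2.imwrite('pics/c25.png',np.hstack([cv2.resize(cv2.imread('pics/s11.png')[180:280,250:350],None,fx=4,fy=4,interpolation=2),cv2.resize(cv2.imread('pics/t11.png')[165:265,245:345],None,fx=4,fy=4,interpolation=2)]))
E
```

```text
t 18.0 p [ 0.515  -0.0901  0.0557] w 21.6 F [ 0.  -0.5 -2.2] q [-0.22 -0.04  2.35  0.    0.47 -1.57]
turn [ 0.0012 -0.0001  0.0012] shift now [ 0.     -0.0082  0.0201] shift after turn [ 0.     -0.0082  0.0201] world [-0.0005  0.0001 -0.0217]
```

View pics/c25.png

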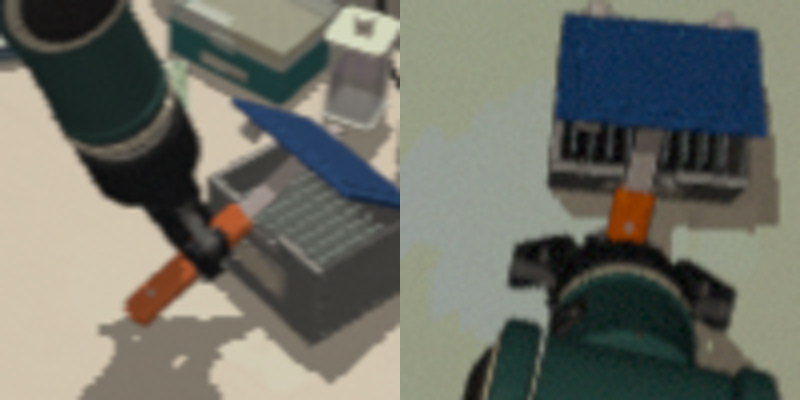

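>>> arm_command:
  rows:
    - {"xyz": [0,0.002,-0.0045],"delta_rot": [0,0,0],"gripper": 0.01}
    - {"xyz": [0,0.002,-0.0045],"delta_rot": [0,0,0],"gripper": 0.01}
    - {"xyz": [0,0.002,-0.0045],"delta_rot": [0,0,0],"gripper": 0.01}
    - {"xyz": [0,0.002,-0.0045],"delta_rot": [0,0,0],"gripper": 0.01}
    - {"xyz": [0,0,0],"delta_rot": [0,0,0],"gripper": 0.01}

```text
time: 18.6
tool_pos: [0.5167, -0.0905, 0.0758]
tcp_rot: [2.216, 1.777, 0.325]
wrist_force: [-0.8, -0.7, -2.0]
width: 0.254
```

```bash
python3 - <<'E'
from h import *
go2((.5145,-.0900,.034),-.22,.36)
s=snap('scene','s12.png');t=snap('top','t12.png')
cv2.imwrite('pics/c26.png',np.hstack([cv2.resize(cv2.imread('pics/s12.png')[180:280,250:350],None,fx=4,fy=4,interpolation=2),cv2.resize(cv2.imread('pics/t12.png')[165:265,245:345],None,fx=4,fy=4,interpolation=2)]))
E
```

```text
t 18.6 p [ 0.5167 -0.0905  0.0758] w 21.7 F [-0.8 -0.7 -2. ] q [-0.22 -0.07  2.33  0.    0.52 -1.57]
turn [ 0.0023 -0.0001  0.0012] shift now [ 0.0001 -0.0169  0.0383] shift after turn [ 0.     -0.0169  0.0383] world [-0.0022  0.0005 -0.0418]
```

View pics/c26.png

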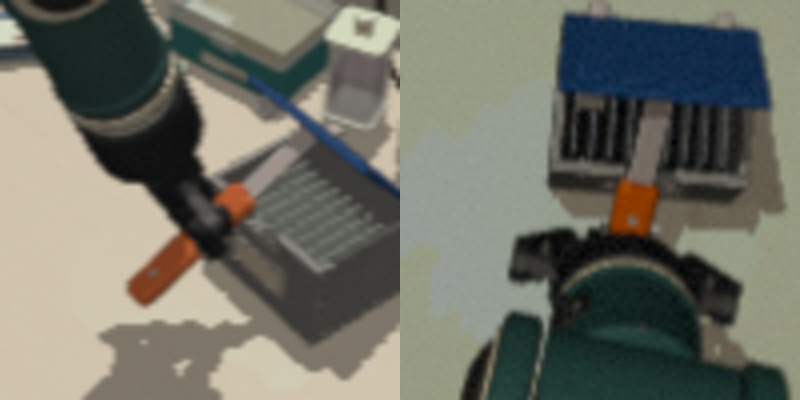

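>>> arm_command:
  rows:
    - {"xyz": [0,0.004,-0.001],"delta_rot": [0,0,0],"gripper": 0.01}
    - {"xyz": [0,0.004,-0.001],"delta_rot": [0,0,0],"gripper": 0.01}
    - {"xyz": [0,0.004,-0.001],"delta_rot": [0,0,0],"gripper": 0.01}
    - {"xyz": [0,0.004,-0.001],"delta_rot": [0,0,0],"gripper": 0.01}
    - {"xyz": [0,0.004,-0.001],"delta_rot": [0,0,0],"gripper": 0.01}
    - {"xyz": [0,0.004,-0.001],"delta_rot": [0,0,0],"gripper": 0.01}
    - {"xyz": [0,0.004,-0.001],"delta_rot": [0,0,0],"gripper": 0.01}
    - {"xyz": [0,0,0],"delta_rot": [0,0,0],"gripper": 0.01}

```text
time: 19.5
tool_pos: [0.54, -0.0958, 0.0917]
tcp_rot: [2.217, 1.778, 0.325]
wrist_force: [-0.1, 0.4, -1.0]
width: 0.256
```

```bash
python3 - <<'E'
from h import *
go2((.5145,-.0900,.034),-.22,.36)
s=snap('scene','s13.png');t=snap('top','t13.png')
cv2.imwrite('pics/c27.png',np.hstack([cv2.resize(cv2.imread('pics/s13.png')[170:270,250:350],None,fx=4,fy=4,interpolation=2),cv2.resize(cv2.imread('pics/t13.png')[165:265,245:345],None,fx=4,fy=4,interpolation=2)]))
E
```

```text
t 19.5 p [ 0.54   -0.0958  0.0917] w 21.8 F [-0.1  0.4 -1. ] q [-0.22 -0.05  2.27  0.    0.55 -1.57]
turn [ 0.0017 -0.      0.001 ] shift now [ 0.0001 -0.0448  0.0447] shift after turn [ 0.0001 -0.0448  0.0448] world [-0.0255  0.0058 -0.0577]
```

View pics/c27.png

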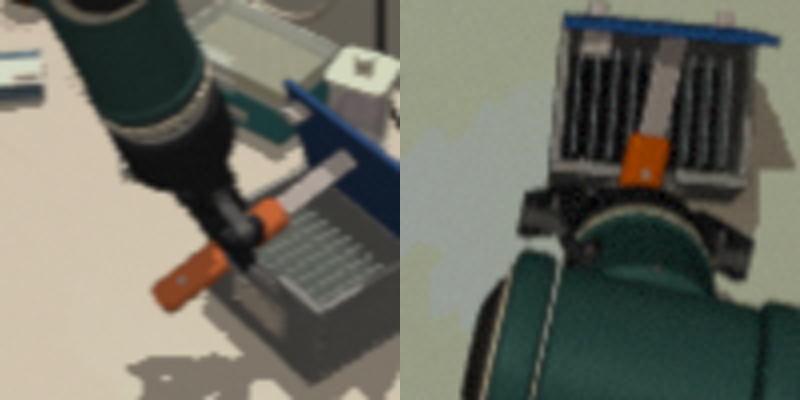

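>>> arm_command:
  rows:
    - {"xyz": [0,-0.01,-0.004],"delta_rot": [0,0,0],"gripper": 0.01}
    - {"xyz": [0,-0.0187,-0.007],"delta_rot": [0,0,0],"gripper": 0.01}
    - {"xyz": [0,-0.0187,-0.007],"delta_rot": [0,0,0],"gripper": 0.01}
    - {"xyz": [0,-0.0187,-0.007],"delta_rot": [0,0,0],"gripper": 0.01}
    - {"xyz": [0,-0.0187,-0.007],"delta_rot": [0,0,0],"gripper": 0.01}
    - {"xyz": [0,-0.0187,-0.007],"delta_rot": [0,0,0],"gripper": 0.01}
    - {"xyz": [0,0,0],"delta_rot": [0,0,0],"gripper": 0.01}

```text
time: 20.3
tool_pos: [0.4279, -0.0707, 0.0898]
tcp_rot: [2.219, 1.78, 0.322]
wrist_force: [-1.1, 0.2, -0.4]
width: 0.184
```

```bash
python3 - <<'E'
from h import *
go2((.44,.03,.12),-.1,-.215)
s=snap('scene','s14.png');t=snap('top','t14.png')
cv2.imwrite('pics/c28.png',np.hstack([cv2.resize(cv2.imread('pics/s14.png')[150:270,230:350],None,fx=3.3,fy=3.3,interpolation=2),cv2.resize(cv2.imread('pics/t14.png')[165:285,235:355],None,fx=3.3,fy=3.3,interpolation=2)]))
E
```

```text
t 20.3 p [ 0.4279 -0.0707  0.0898] w 15.7 F [-1.1  0.2 -0.4] q [-0.22 -0.3   2.48  0.    0.6  -1.58]
turn [ 0.5725  0.0089 -0.1201] shift now [ 0.1009  0.0012 -0.0319] shift after turn [ 0.1014 -0.0045 -0.03  ] world [0.0121 0.1007 0.0302]
```

View pics/c28.png

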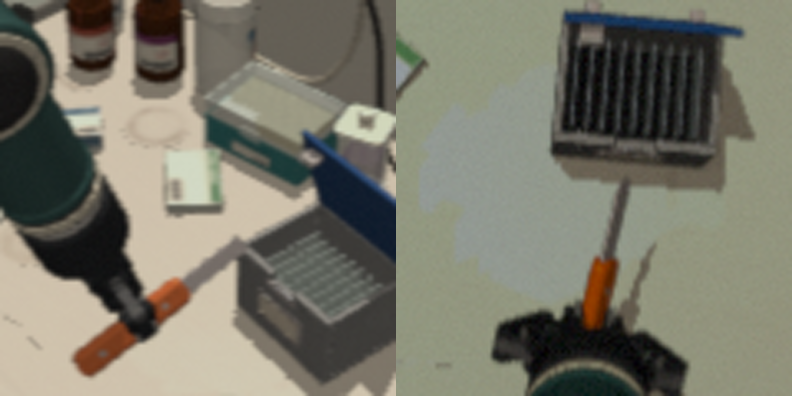

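>>> arm_command:
  rows:
    - {"xyz": [0.02,0,-0.01],"delta_rot": [0,0,0],"gripper": 0.01}
    - {"xyz": [0.02,0,-0.01],"delta_rot": [0,0,0],"gripper": 0.01}
    - {"xyz": [0.02,0,-0.01],"delta_rot": [0,0,0],"gripper": 0.01}
    - {"xyz": [0.02,0,0],"delta_rot": [0,0,0],"gripper": 0.01}
    - {"xyz": [0.02,0,0],"delta_rot": [0,0,0],"gripper": 0.01}
    - {"xyz": [0,0,0],"delta_rot": [0.1,0,-0.03],"gripper": 0.01}
    - {"xyz": [0,0,0],"delta_rot": [0.1,0,-0.03],"gripper": 0.01}
    - {"xyz": [0,0,0],"delta_rot": [0.1,0,-0.03],"gripper": 0.01}
    - {"xyz": [0,0,0],"delta_rot": [0.1,0,-0.03],"gripper": 0.01}
    - {"xyz": [0,0,0],"delta_rot": [0.1,0,0],"gripper": 0.01}
    - {"xyz": [0,0,0],"delta_rot": [0.07,0.01,0],"gripper": 0.01}
    - {"xyz": [0,0,0],"delta_rot": [0,0,0],"gripper": 0.01}

```text
time: 21.6
tool_pos: [0.4456, 0.028, 0.1185]
tcp_rot: [-2.217, -1.996, 0.221]
wrist_force: [0.6, -0.2, 0.2]
width: 0.183
```

```bash
python3 - <<'E'
from h import *
go2((.44,.03,.12),-.1,-.215)
s=snap('scene','s15.png');t=snap('top','t15.png')
cv2.imwrite('pics/c29.png',np.hstack([cv2.resize(cv2.imread('pics/s15.png')[150:270,200:320],None,fx=3.3,fy=3.3,interpolation=2),cv2.resize(cv2.imread('pics/t15.png')[165:285,195:315],None,fx=3.3,fy=3.3,interpolation=2)]))
E
```

```text
t 21.6 p [0.4456 0.028  0.1185] w 15.7 F [ 0.6 -0.2  0.2] q [-0.    0.08  2.06  0.01  1.22 -1.47]
turn [ 0.0044  0.0083 -0.0058] shift now [ 0.0013 -0.006  -0.0003] shift after turn [ 0.0014 -0.006  -0.0002] world [-0.0056  0.002   0.0015]
```

View pics/c29.png

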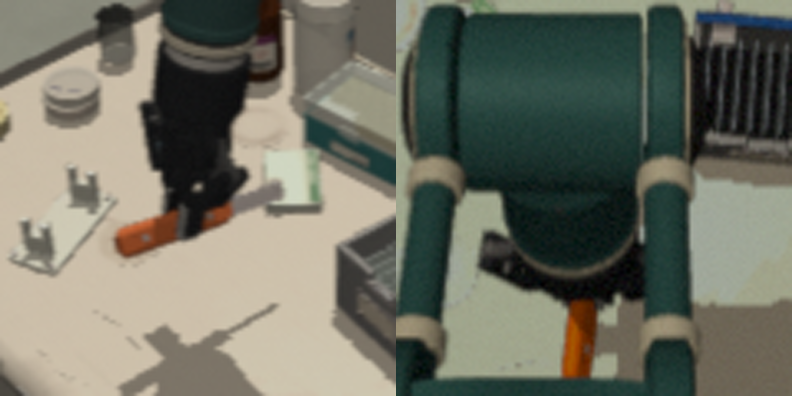

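>>> arm_command:
  rows:
    - {"xyz": [0,0.0043,0.0195],"delta_rot": [0,0,0],"gripper": 0.01}
    - {"xyz": [0,0.0043,0.0195],"delta_rot": [0,0,0],"gripper": 0.01}
    - {"xyz": [0,0.0043,0.0195],"delta_rot": [0,0,0],"gripper": 0.01}
    - {"xyz": [0,0.0043,0.0195],"delta_rot": [0,0,0],"gripper": 0.01}
    - {"xyz": [0,0.002,0.01],"delta_rot": [0,0,0],"gripper": 0.01}
    - {"xyz": [0,0,0],"delta_rot": [0,0,0],"gripper": 0.01}
    - {"xyz": [0,0,0],"delta_rot": [0,0,0],"gripper": 0.01}

```text
time: 22.4
tool_pos: [0.4427, 0.0277, 0.0295]
tcp_rot: [-2.216, -1.998, 0.222]
wrist_force: [0.5, 0.7, -0.5]
width: 0.187
```

```bash
python3 - <<'E'
from h import *
go2((.44,.03,.12),-.1,-.215)
s=snap('scene','s16.png')
cv2.imwrite('pics/c30.png',cv2.resize(cv2.imread('pics/s16.png')[190:270,210:300],None,fx=8,fy=7,interpolation=2))
E
```

```text
t 22.4 p [0.4427 0.0277 0.0295] w 16.0 F [ 0.5  0.7 -0.5] q [-0.    0.2   2.12  0.01  1.04 -1.48]
turn [ 0.0045  0.0086 -0.0046] shift now [ 0.0012 -0.0218 -0.0879] shift after turn [ 0.002  -0.0222 -0.0878] world [-0.0027  0.0023  0.0905]
```

View pics/c30.png

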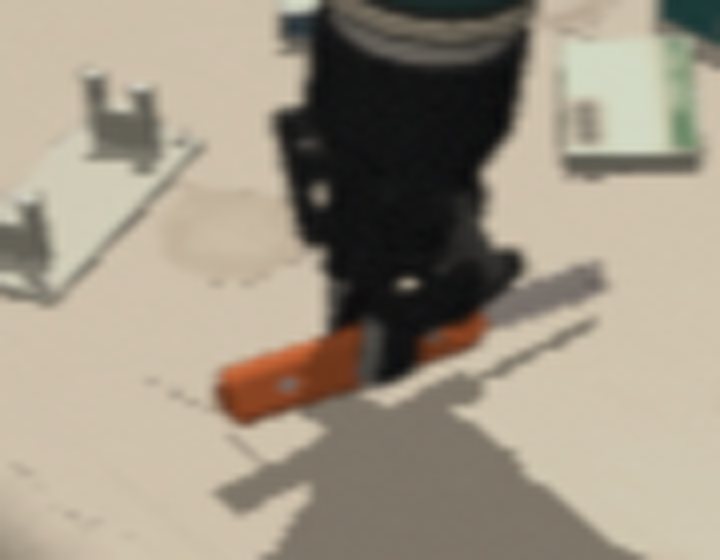

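>>> arm_command:
  rows:
    - {"xyz": [0,0.001,0.006],"delta_rot": [0,0,0],"gripper": 0.01}
    - {"xyz": [0,0.001,0.005],"delta_rot": [0,0,0],"gripper": 0.01}
    - {"xyz": [0,0.001,0.004],"delta_rot": [0,0,0],"gripper": 0.01}
    - {"xyz": [0,0,0],"delta_rot": [0,0,0],"gripper": 0.01}

```text
time: 22.85
tool_pos: [0.4422, 0.0275, 0.0133]
tcp_rot: [-2.216, -1.996, 0.223]
wrist_force: [0.4, -0.4, 1.4]
width: 0.186
```

```bash
python3 - <<'E'
from h import *
go2((.44,.03,.12),-.1,-.215)
s=snap('scene','s17.png')
cv2.imwrite('pics/c31.png',cv2.resize(cv2.imread('pics/s17.png')[190:270,210:300],None,fx=8,fy=7,interpolation=2))
E
```

```text
t 22.85 p [0.4422 0.0275 0.0133] w 15.9 F [ 0.4 -0.4  1.4] q [-0.    0.22  2.13  0.01  1.01 -1.48]
turn [ 0.0032  0.0085 -0.0048] shift now [ 0.0013 -0.0249 -0.1038] shift after turn [ 0.0023 -0.0252 -0.1037] world [-0.0022  0.0025  0.1067]
```

View pics/c31.png

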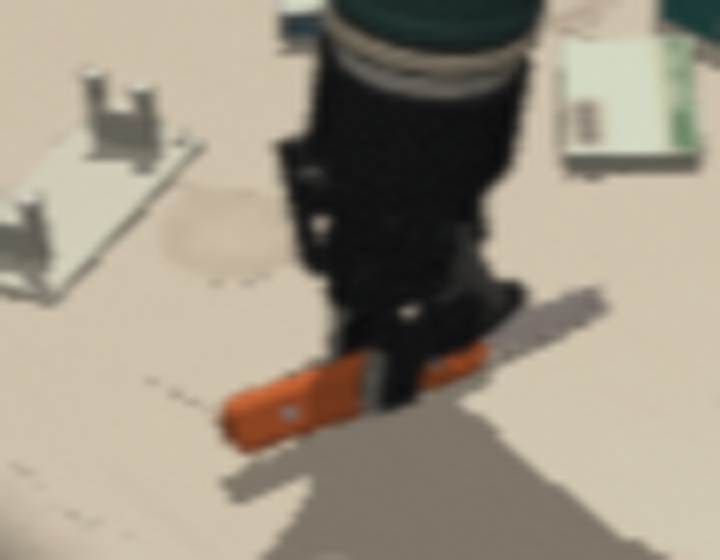

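>>> arm_command:
  rows:
    - {"xyz": [0,0.001,0.003],"delta_rot": [0,0,0],"gripper": 0.01}
    - {"xyz": [0,0.001,0.003],"delta_rot": [0,0,0],"gripper": 0.01}
    - {"xyz": [0,0,0],"delta_rot": [0,0,0],"gripper": 0.01}

```text
time: 23.2
tool_pos: [0.4426, 0.0271, 0.0073]
tcp_rot: [-2.216, -1.996, 0.224]
wrist_force: [-2.6, 0.1, 3.9]
width: 0.171
```

Touching the bench now; open and back off.

>>> arm_command:
  rows:
    - {"xyz": [0,0,0],"delta_rot": [0,0,0],"gripper": 0.03}
    - {"xyz": [0,0,0],"delta_rot": [0,0,0],"gripper": 0.05}
    - {"xyz": [0,0,0],"delta_rot": [0,0,0],"gripper": 0.085}
    - {"xyz": [0,0,0],"delta_rot": [0,0,0],"gripper": 0.085}
    - {"xyz": [0,0,0],"delta_rot": [0,0,0],"gripper": 0.085}
    - {"xyz": [0,0,0],"delta_rot": [0,0,0],"gripper": 0.085}
    - {"xyz": [0,0,-0.01],"delta_rot": [0,0,0],"gripper": 0.085}
    - {"xyz": [0,-0.004,-0.03],"delta_rot": [0,0,0],"gripper": 0.085}
    - {"xyz": [0,-0.006,-0.04],"delta_rot": [0,0,0],"gripper": 0.085}
    - {"xyz": [0,-0.006,-0.04],"delta_rot": [0,0,0],"gripper": 0.085}
    - {"xyz": [0,-0.006,-0.04],"delta_rot": [0,0,0],"gripper": 0.085}
    - {"xyz": [0,0,0],"delta_rot": [0,0,0],"gripper": 0.085}

```text
time: 24.4
tool_pos: [0.4602, 0.0276, 0.1754]
tcp_rot: [-2.223, -2.003, 0.209]
wrist_force: [0.6, -0.8, 0.7]
width: 0.993
```

```bash
python3 - <<'E'
from h import *
go2((.44,.03,.12),-.1,-.215)
s=snap('scene','s18.png');t=snap('top','t18.png')
cv2.imwrite('pics/c32.png',cv2.resize(cv2.imread('pics/s18.png')[160:290,200:360],None,fx=5,fy=4.6,interpolation=2))
im=s['pixels'].astype(int); m=(im[...,0]>110)&(im[...,0]-im[...,2]>70)&(im[...,1]<im[...,0]*0.65)
m[:200]=0; m[:,:215]=0; m[300:]=0; m[:,300:]=0
P=cloud(s)[m];P=P[~np.isnan(P).any(1)];P=P[P[:,2]<.1];c=P.mean(0);u=np.linalg.svd(P-c)[2][0];u*=np.sign(u[0]);print(len(P),c,u,np.percentile(P[:,2],[5,50,95]))
X=cloud(s); m=(im[...,2]-im[...,0]>30)&(im[...,2]>60); m[:160]=0;m[270:]=0;m[:,:290]=0;m[:,370:]=0
X=X[m];X=X[~np.isnan(X).any(1)]; X=X[(X[:,0]>.55)&(X[:,0]<.72)]; c=X.mean(0); n=np.linalg.svd(X-c)[2][2]; print(len(X),c,n,'tilt',np.arccos(abs(n[2])), X[:,2].max())
for n_,p0 in(('slide',(.486,-.341)),('lens',(.642,.105)),('cover',(.606,.243))):
    u,v=w2px(t,[(*p0,.02)])[0].round().astype(int); a=load('top0.png')['pixels'][v-14:v+15,u-14:u+15].astype(int); b=t['pixels'][v-14:v+15,u-14:u+15].astype(int); print(n_,abs(a-b).mean().round(1))
E
```

```text
t 24.4 p [0.4602 0.0276 0.1754] w 84.8 F [ 0.6 -0.8  0.7] q [-0.    0.04  1.98  0.01  1.32 -1.47]
turn [ 0.0163  0.0073 -0.0047] shift now [ 0.0008 -0.009   0.0584] shift after turn [ 0.0004 -0.008   0.0585] world [-0.0202  0.0024 -0.0554]
200 [0.43530381 0.04031808 0.0143522 ] [ 0.99429921 -0.10651821  0.0047916 ] [0.01031739 0.01440018 0.01787387]
76 [ 0.6248477  -0.11332444  0.17380091] [ 0.99474276 -0.09518984 -0.03775894] tilt 1.5330284065161428 0.17787875687557686
slide 18.9
lens 74.4
cover 19.5
```

View pics/c32.png

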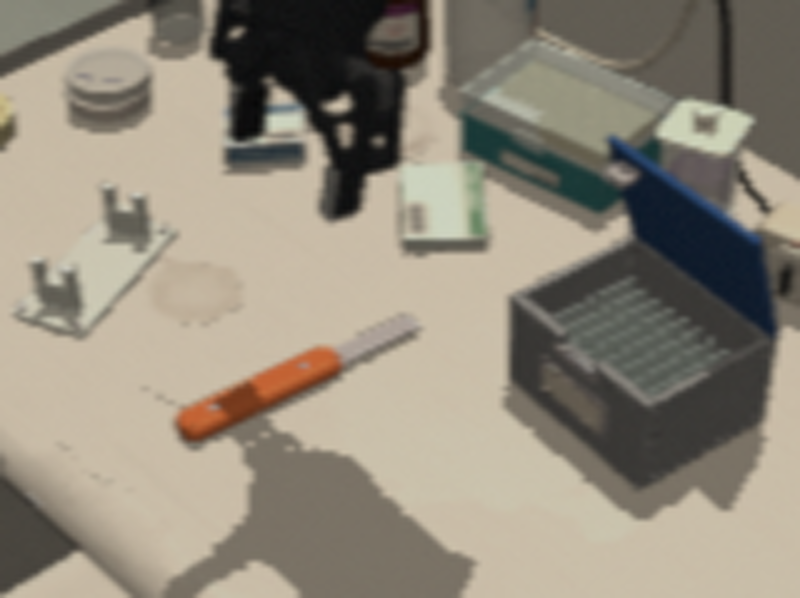

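View pics/t18.png

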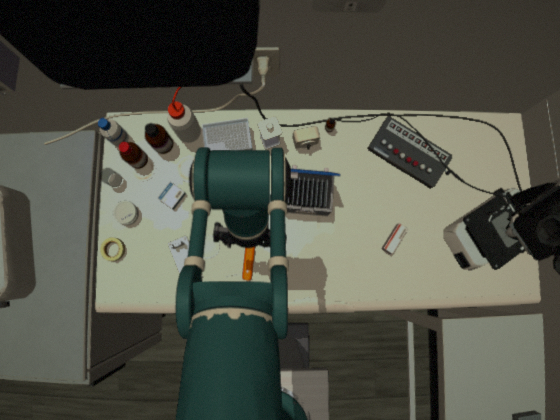

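>>> arm_command:
  rows:
    - {"xyz": [0,0,0],"delta_rot": [0,0,0],"gripper": 0.085}
    - {"xyz": [0,0,0],"delta_rot": [0,0,0],"gripper": 0.085}
    - {"xyz": [0,0,0],"delta_rot": [0,0,0],"gripper": 0.085}
    - {"xyz": [0,0,0],"delta_rot": [0,0,0],"gripper": 0.085}
    - {"xyz": [0,0,0],"delta_rot": [0,0,0],"gripper": 0.085}

```text
time: 25.0
tool_pos: [0.4548, 0.0276, 0.1678]
tcp_rot: [-2.215, -1.996, 0.224]
wrist_force: [-0.1, 0.9, -0.5]
width: 0.992
```

```bash
python3 - <<'E'
from h import *
a=load('scene0.png')['pixels'].astype(int); s=snap('scene','s19.png'); b=s['pixels'].astype(int)
for n_,p0 in(('slide',(.486,-.341,.027)),('lens',(.642,.105,.012))):
    u,v=w2px(s,[p0])[0].round().astype(int); print(n_,abs(a[v-8:v+9,u-8:u+9]-b[v-8:v+9,u-8:u+9]).mean())
print(abs(b-load('s18.png')['pixels'].astype(int))[200:265,215:360].mean())
print(bot.read_state()['wrist_force'],bot.finish_job())
E
```

```text
slide 10.087658592848904
lens 11.101499423298732
1.4526613616268789
the job is handed in; nothing more can be done
[-0.15629523 -0.36742542 -0.28107703] None
```

I carried out all the steps and handed the job in after about 25 s of the 61 s allowed. No verdict is reported, so the results below come from my own camera and force checks.

**What I did**
1. I took the pry blade out of its rest and stood it on edge on the bench. When I let go it fell flat, and the camera confirmed this.
2. I gripped it again with the blade level, slid the blade about 30 mm into the notch, and levered the lid off its catch.
3. While lifting the lid, the handle slipped out of the fingers at about 0.5 rad. The stiff hinge held the lid there, and the pry blade came to rest leaning against the box with its rear end on the bench.
4. I gripped the handle again, deeper in the fingers. With the blade I carried the lid well past half way, then drew the blade out and laid it down flat beside the box. The handle had rolled in the grip by then, so I set it down on edge as before and it tipped flat when I let go.

**Last checks**
- **Lid:** it stands steep and still. The blue edge is about 0.178 m high, and I judge the angle at about 1.2 rad. A plane fit to the depth data gave 1.53 rad, but it used only 76 points, mostly along the edge, so I don't trust that figure. Both are well above the required 0.79 rad.
- **Pry blade:** it lies flat, with its handle's top surface at about 14 mm by depth, and that depth reads 1–2 mm high. The gripper is open and about 17 cm above the bench, and the wrist force is near zero.
- **Cartons:** all three look unmoved in the pictures. The pixel comparison was less clear, because arm shadow and occlusion changed parts of it, so I relied on looking at the pictures.

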